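Sort the moulding offcuts at the mitre bench

ROBOT

A 7-joint arm with a two-finger parallel gripper is mounted at the origin on the work surface. World frame = base frame: x ahead of the robot, y to its left, z up, the work surface at z = 0. Lengths are in m, angles in rad, forces in N, time in s.
With the tool pointing down it reaches from about 0.4 to 0.85 m from the base axis. Payload 10.4 kg.
Tool frame: the origin (TCP) lies between the finger pads; the fingertips stand manip.tip_extent ahead of it and the grasp point (between the pads) lies 6 mm ahead of it (manip.tip_extent is the distance from the TCP to the fingertips, in m); z points along the fingers, y is the line along which they close (so a half turn about z gives the same grasp; the last joint's range is limited). The gripper opens to 85 mm and grips with 20 to 120 N. Pads are 22 mm wide; open, the fingers measure 114 mm over their backs; the gripper's body (76 mm by 85 mm) begins 54 mm behind the grasp point. The pads swing forward as they close: fully open they stand 13 mm farther back than shut.
Start: joints at [-1.321, 0.332, -0.065, 1.46, 0.022, 1.35, -0.088], TCP at [0.168, 0.602, 0.256] pointing down, gripper open.
Joint ranges: [-2.6, 2.6], [-0.5, 2.12], [-1.47, 1.34], [0.16, 2.42], [-1.27, 4.41], [0.06, 2.06], [-2.6, 2.6]. Speed limits (rad/s): [2.22, 2.22, 2.79, 2.79, 3.14, 3.14, 3.14].

INTERFACE

Orientations are given as a unit quaternion [x, y, z, w].
In Python, from workcell import get_obs, optics, workorder, manip gives the robot as it stands.
- The arm moves only by the tool jog_arm, never from a script. Its argument "increments" is a list of rows, each a list of 7 numbers: the shift along the tool's x, y, z in m, then the turn, a rotation vector about the tool's x, y, z in rad, then the opening, from -1 (shut) to 1 (fully open). A call has 1 to 5 rows; each row is the pose to reach, as a shift and turn from the pose commanded when the call began, along the tool's axes at that moment; what a row does not reach only later rows make up. A row lasts 1/12 s, in which the tool goes at most 41.7 mm and 7.16 degrees, less where a joint would pass 70% of its speed; a pose out of reach is approached as far as the arm can. A call with a gripper value outside its range is refused whole. The fingers move at their own pace and stop on an object; "grip_force" is the grip in N (left out, the last holds). Time passes only in rows, so rows that repeat a pose let the fingers close. It gives the time, the measured TCP pose, the force, the opening and the grip force at its end, in the units of the state.
- get_obs(): the state, without advancing time (a new reading comes with each control period).
- optics.camera(name): name is "side" or "top"; returns a dict with "color" (420x560x3 uint8, red, green, blue), "depth" (420x560 float32, m along the optical axis (not along the pixel's ray), 0 where there is no reading), "K" (3x3 intrinsics, pixels), "R" (3x3) and "t" (3): a world point X has camera coordinates R X + t. Camera axes: x right, y down, z forward; pixel columns grow to the right and rows downward; lengths in m; the calibration is good to about 2 mm. A picture is of the moment at which its call begins.
- workorder.hand_in(): hands the job in; it is judged then, once.
The state is a dict: "clock": time; "joint_pos": joint angles; "joint_velocities": joint speeds; "tau": joint torques, N m; "position": TCP position; "ee_rot": TCP orientation; "ft_force": force on the tool from outside, world axes, zero at the start; "torque": the same for the moment, N m; "grip_width": opening from 0.0 (shut) to 1.0 (fully open); "grasp_force": force on a finger pad.
Only numpy, scipy, OpenCV 4.12 (cv2) and the standard library are available. Lean on these libraries where they do the work, as an engineer would, in place of code of your own. Each camera call takes 0.05 s, during which the arm holds its last target. There are 200 camera calls.

TASK

Before sorting, turn the dust extractor's black dial until its white pointer stands at the red marker. Then put every moulding offcut on the bench into the tray of its colour, gilded ones in the yellow tray, blue in blue, red in red, and only when all are sorted stand the burnishing stick in the steel cup with its rounded tip up. Leave the weight, clamps and other things on the bench where they are.

Things in the scene. Friction and masses are not known exactly. Their poses are not given: they have to be found in the camera images.
- stub_gilt_a: Straight gilded (gold) pine moulding offcut, block 90 (x) x 38 (y) x 22 (z) mm with a low bead 4 mm high on top and bare pine ends, about 60 g, lying flat on the bench at the start. Origin at the centre of its underside, x along its length, z up. May be absent.
- stub_gilt_b: Straight gilded (gold) pine moulding offcut, block 90 (x) x 38 (y) x 22 (z) mm with a low bead 4 mm high on top and bare pine ends, about 60 g, lying flat on the bench at the start. Origin at the centre of its underside, x along its length, z up. May be absent.
- stub_blue_a: Straight blue-painted pine moulding offcut, block 90 (x) x 38 (y) x 22 (z) mm with a low bead 4 mm high on top and bare pine ends, about 60 g, lying flat on the bench at the start. Origin at the centre of its underside, x along its length, z up. May be absent.
- stub_blue_b: Straight blue-painted pine moulding offcut, block 90 (x) x 38 (y) x 22 (z) mm with a low bead 4 mm high on top and bare pine ends, about 60 g, lying flat on the bench at the start. Origin at the centre of its underside, x along its length, z up. May be absent.
- stub_red_a: Straight red-painted pine moulding offcut, block 90 (x) x 38 (y) x 22 (z) mm with a low bead 4 mm high on top and bare pine ends, about 60 g, lying flat on the bench at the start. Origin at the centre of its underside, x along its length, z up. May be absent.
- stub_red_b: Straight red-painted pine moulding offcut, block 90 (x) x 38 (y) x 22 (z) mm with a low bead 4 mm high on top and bare pine ends, about 60 g, lying flat on the bench at the start. Origin at the centre of its underside, x along its length, z up. May be absent.
- tray_yellow: Shallow open yellow plastic tray for the gilded offcuts, fixed to the bench: outside 150 (x) x 140 (y) x 30 (z) mm, walls and floor 5 mm thick. Origin at the centre of its underside, z up.
- tray_blue: Shallow open blue plastic tray for the blue offcuts, fixed to the bench: outside 150 (x) x 140 (y) x 30 (z) mm, walls and floor 5 mm thick. Origin at the centre of its underside, z up.
- tray_red: Shallow open red plastic tray for the red offcuts, fixed to the bench: outside 150 (x) x 140 (y) x 30 (z) mm, walls and floor 5 mm thick. Origin at the centre of its underside, z up.
- stick: Boxwood burnishing stick, 180 mm, 80 g, at the start lying flat, rounded tip away from the robot. Handle: square bar 26 x 26 mm, body x -90 (butt, black band) to +40 mm; round tip part, 20 mm thick, x +40 to +90 mm. Origin at mid-length on its underside, its axis 13 mm above that in body z; body x points along it to the rounded tip.
- stick_butt (a point): Centre of the butt end (the square end) of the burnishing stick, 90 mm behind its middle.
- cup: Round steel holder cup, open at the top, fixed to the bench: 72 mm outside diameter, 64 mm inside, 100 mm high, floor 6 mm thick. Origin at the centre of its underside, z up. The stick leans a little in it when let go.
- cup_floor (a point): Centre of the cup's inner floor.
- dial_box: Grey control box of the dust extractor, fixed to the bench, 110 x 110 x 40 mm, with a white scale on top and the dial at its centre. Origin at the centre of its underside, directly below the dial's axis.
- dial (a joint): Angle of the black dial in rad; grows as the dial turns clockwise seen from above, from 0 to 4.0. Light friction (0.04 N m); stays where it is left. At 0 its pointer lies along the box's +x.
- dial_grip (a point): On the dial's axis at the height to grip it: the dial carries an upright grip bar 66 mm long, 16 mm thick, from 49 to 79 mm above the bench, on a disc 72 mm wide whose top is at 50 mm. The bar lies along the line from this point (74 mm up) to point dial_pointer.
- dial_pointer (a point): Just beyond the end of the grip bar that has the white line, 40 mm from the axis: where the dial points.
- marker_tip (a point): Inner end of the red marker, a small red tab fixed on the rim of the scale of the control box, 40 mm from the dial's axis: the dial is set when its pointer is at this point seen from above. It lies 0.8 to 2.4 rad clockwise of the pointer's start.
- weight: Squat green cast-iron weight, 72 mm diameter, 66 mm high; leave alone. Origin at the centre of its underside.
- clamp_a: Brass corner clamp, an L of about 90 x 90 x 25 mm; leave alone. Origin at the L's corner, underside.
- clamp_b: Second brass corner clamp, the same size; leave alone.
- glue: White glue bottle with an orange cap, 56 mm diameter, 150 mm high; leave alone.
- tape_roll: Flat brown roll, 90 mm diameter, 30 mm high; leave alone.
- wax_tin: Low copper-coloured tin, 70 mm diameter, 40 mm high; leave alone.
Mind the look-alikes: they are no part of the job. What is shaped like the stub_gilt_b but pink is not meant. What is shaped like the stick but orange is not meant.

How it is judged:
By the outcome, as a careful person would: the job done as asked, in the order asked, and still so for the second after the job is handed in, with the robot touching nothing.
Of stub_gilt_a, stub_gilt_b, stub_blue_a, stub_blue_b, stub_red_a, stub_red_b only 4 to 6 are there at a start; the rules pass over those that are not, and their reading is None.
At some moment in a run one of stub_gilt_a, stub_gilt_b, stub_blue_a, stub_blue_b, stub_red_a, stub_red_b may be knocked a few centimetres aside while the robot is not near it.
Once in a run the grip may slacken for a moment while it holds something.
It also fails if it takes over 200 s, if anything falls off the work surface, if the arm or the gripper's body presses on something with over 40 N, if the wrist force passes 120 N, or if a joint passes its speed limit or range.

## Working session

There is one attempt and no reset: what is moved stays moved. The work goes in short steps, Python scripts to look and compute and a tool call to move; the robot and the scene stay as the last step left them, time stands still between calls to the robot, and variables do not carry over. Pictures are saved under pics/ and viewed, at most 14 in all, crops included, and the job is handed in when it is done.

Besides the shell and the picture viewer there is one more tool, called in YAML: its name, and indented under it one key for each argument. jog_arm: Moves the arm, as the interface text tells. Its arguments: {"type":"object","properties":{"increments":{"type":"array"},"grip_force":{"type":"number"}},"required":["increments"]}

```bash
mkdir -p pics; ls; python3 - <<'E'
from workcell import get_obs, optics, workorder, manip
import cv2, numpy as np
print(get_obs()); print(manip.tip_extent)
for n in("side","top"):
    c=optics.camera(n); np.savez(f"{n}0.npz",**c)
    cv2.imwrite(f"pics/{n}0.png",cv2.resize(c["color"][...,::-1],(800,600)))
    print(n,c["K"],c["R"],c["t"],-c["R"].T@c["t"])
E
```

```text
pics
{'clock': 0.0, 'joint_pos': array([-1.32059415,  0.33286136, -0.06469235,  1.46096376,  0.02159474,
        1.34988461, -0.08852353]), 'joint_velocities': array([-0.00120023,  0.00105296,  0.00068848, -0.00106195, -0.00078229,
        0.00060279,  0.00060281]), 'tau': array([-2.01413379e-03, -6.25456738e+01,  4.78247472e-02, -3.91601408e+01,
        1.60749361e-02,  9.98241798e-03, -1.69779429e-05]), 'position': array([0.16830806, 0.60155318, 0.25551173]), 'ee_rot': array([ 1.35983669e-01,  9.90710824e-01, -7.07955210e-04, -6.48841756e-05]), 'ft_force': array([0.12059012, 0.31570013, 0.5124375 ]), 'torque': array([0.03465194, 0.0192102 , 0.04099948]), 'grasp_force': 0.0, 'grip_width': 0.9972568463883451}
0.025
side [[488.43596463   0.         278.67285192]
 [  0.         488.43596463 204.19833807]
 [  0.           0.           1.        ]] [[ 0.96288665 -0.26985959  0.00501073]
 [-0.18749255 -0.68211638 -0.70679827]
 [ 0.19415419  0.67962714 -0.70739742]] [-0.5084032   0.10115666  1.4369416 ] [ 0.22951254 -1.04478137  1.0905336 ]
top [[491.34383321   0.         285.05398505]
 [  0.         491.34383321 214.15742885]
 [  0.           0.           1.        ]] [[-0.01492538 -0.99977448 -0.01510733]
 [-0.98185352  0.01751121 -0.18883067]
 [ 0.18905263  0.01201482 -0.98189345]] [-0.02408226  0.51933512  1.32427107] [ 0.25919465 -0.04908189  1.39799567]
```

View pics/top0.png

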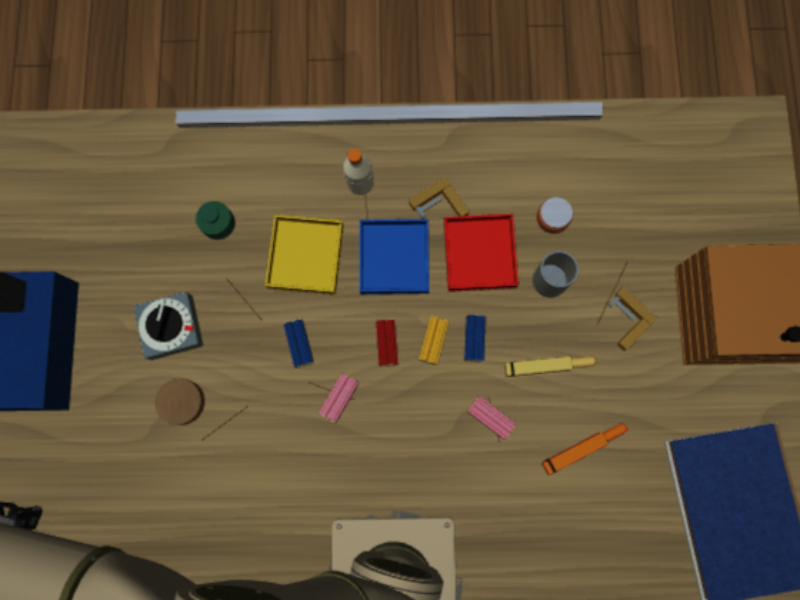

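View pics/side0.png

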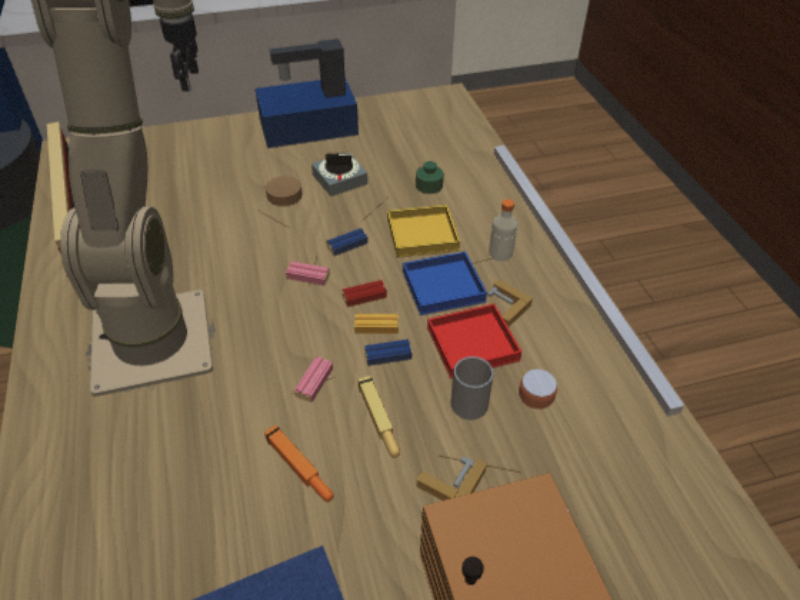

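The top view shows four offcuts: blue at (298,343), red at (387,342), gilt at (433,340) and blue at (475,338). The pink pieces and the orange stick are decoys. The stick is at (550,366), the cup at (555,274), and the dial at (167,324) with its pointer up and the red marker to the right.

```bash
cat > h.py <<'E'
from workcell import get_obs, optics, workorder, manip
import cv2, numpy as np
from scipy.spatial.transform import Rotation as Ro
def ray(c,uv):
    uv=np.atleast_2d(uv); d=np.c_[uv,np.ones(len(uv))]@np.linalg.inv(c["K"]).T@c["R"]
    return -c["R"].T@c["t"], d
def plane(c,uv,z):
    o,d=ray(c,uv); return o+d*((z-o[2])/d[:,2])[:,None]
def cloud(c):
    h,w=c["depth"].shape; v,u=np.mgrid[:h,:w]; o,d=ray(c,np.c_[u.ravel(),v.ravel()])
    return (o+d*c["depth"].reshape(-1,1)).reshape(h,w,3)   # d has unit depth along the axis
def tri(c1,p1,c2,p2):
    o1,d1=ray(c1,p1);o2,d2=ray(c2,p2);d1,d2=d1[0],d2[0]
    s=np.linalg.lstsq(np.c_[d1,-d2],o2-o1,rcond=None)[0]
    a,b=o1+s[0]*d1,o2+s[1]*d2; return (a+b)/2,np.linalg.norm(a-b)
def hsv(c): return cv2.cvtColor(c["color"],cv2.COLOR_RGB2HSV)
COL={"gilt":[(18,120,120),(32,255,255)],"blue":[(105,120,40),(128,255,255)],"red":[(0,190,60),(6,255,255)],
     "stick":[(20,60,120),(35,200,255)]}
def mask(c,k):
    m=cv2.inRange(hsv(c),*[np.array(x) for x in COL[k]])
    return m|cv2.inRange(hsv(c),np.array((174,190,60)),np.array((180,255,255))) if k=="red" else m
def stubs(c,k,amin,amax):
    """blobs of a colour: (centroid px, area, world rect of the top face)"""
    P=cloud(c); n,l,s,ce=cv2.connectedComponentsWithStats(mask(c,k)); out=[]
    for i in range(1,n):
        if not amin<s[i,4]<amax: continue
        b=l==i; z=P[b][:,2]; zt=np.percentile(z,85); top=b&(P[...,2]>zt-.009)
        v,u=np.nonzero(top); W=plane(c,np.c_[u,v],zt)
        r=cv2.minAreaRect((W[:,:2]*1000).astype(np.float32))
        out.append((np.round((u.mean(),v.mean()),1),int(s[i,4]),np.round(r[0],1),np.round(r[1],1),round(r[2],1),round(zt*1000,1)))
    return out
def go(x,y,z,yaw=None):
    """shift and turn, tool axes, to a tool-down TCP pose; yaw(deg)=world direction of tool y mod 180"""
    o=get_obs(); R=Ro.from_quat(o["ee_rot"]); M=R.as_matrix()
    y0=np.degrees(np.arctan2(M[1,1],M[0,1])); yaw=y0 if yaw is None else yaw
    yaw=y0+(yaw-y0+90)%180-90; a=np.radians(yaw)
    yt=np.array([np.cos(a),np.sin(a),0]);zt=np.array([0,0,-1.]);T=np.c_[np.cross(yt,zt),yt,zt]
    print("at",np.round(o["position"],4),"yaw",round(y0,1),"q7",o["joint_pos"][6].round(2),"t",round(o["clock"],2),
      "shift",np.round(M.T@(np.array([x,y,z])-o["position"]),4),"turn",np.round(Ro.from_matrix(M.T@T).as_rotvec(),3))
E
python3 - <<'E'
from h import *
for n in("top","side"):
    c=dict(np.load(n+"0.npz"))
    for k in COL:
        print(n,k); [print("  ",*q) for q in stubs(c,k,60,6000)]
    np.save(n+"cl.npy",cloud(c))
c=dict(np.load("top0.npz"));im=c["color"]
a=im[195:255,88:148,::-1];b=im[165:275,345:450,::-1]
cv2.imwrite("pics/dialcup.png",np.hstack([cv2.resize(a,(400,400),interpolation=2),cv2.resize(b,(400,400),interpolation=2)]))
E
```

```text
top gilt
   [308.7 136.6] 297 [732.3 -99.4] [85.2 87.3] 32.7 27.7
   [213.  177.8] 2322 [643.4 180.2] [144.5 154.1] 83.7 10.3
   [445.3 222.6] 321 [ 492.  -463.4] [87.5 87.2] 43.6 26.7
   [303.8 237.7] 459 [454.8 -83.9] [37.2 90.3] 73.7 26.0
   [384.6 255.3] 516 [ 402.5 -318.3] [ 24.7 161.3] 5.0 26.9
top blue
   [273.7 177.6] 2420 [629.   -5.4] [137.9 153. ] 89.0 16.4
   [ 18.3 240.7] 2875 [459.3 688.5] [257.4  97.5] 0.0 103.8
   [332.3 236.2] 393 [ 458.5 -164.2] [35.4 86.7] 85.6 26.8
   [208.4 239.9] 394 [454.2 185.3] [88.1 36.6] 15.7 27.3
top red
   [335.7 175.3] 2453 [ 635.6 -182.3] [154.9 140.5] 1.9 16.5
   [270.5 239.4] 385 [452.4   9.8] [87.6 35.3] 3.2 26.8
top stick
   [510.3  80.1] 98 [ 928.  -722.9] [102.    9.8] 88.7 2.5
   [418.6  86.7] 216 [ 913.9 -427.2] [238.5  15.5] 86.4 2.0
   [485.1  85.2] 79 [ 914.1 -641.5] [  5.  165.9] 0.8 2.7
   [107.4  89.6] 193 [925.2 513.9] [ 25.1 119.4] 0.6 3.3
   [302.6  89.4] 156 [909.1 -92.2] [103.3  22.8] 88.7 3.3
   [234.8  90.7] 358 [911.8 136.6] [341.9  22.8] 87.4 2.8
   [391.7 103.6] 1316 [ 862.8 -383.4] [638.2  43.5] 88.3 2.1
   [281
[... 4689 characters left out ...]
 41.6 2.5
   [264.2 287. ] 426 [ 402.4 -321.1] [ 23.9 160.7] 4.8 28.1
   [129.2 301.3] 102 [  54.  -242.8] [ 37.6 100.4] 33.1 2.3
   [288.6 311.2] 89 [ 448.7 -383.2] [34.8 80.2] 10.9 2.7
   [113. 316.] 97 [  11.1 -276. ] [105.1  27.7] 83.7 2.8
   [ 54.4 317.8] 61 [-134.8 -248.5] [24.9 69.8] 13.9 1.5
   [ 37.  327.7] 62 [-178.5 -259.7] [26.7 49.6] 62.8 2.0
   [ 11.5 359.2] 85 [-226.8 -328.5] [56.2 37.9] 68.8 1.9
   [506.6 364.3] 67 [ 904.5 -661.1] [63.2 20. ] 43.7 3.1
   [ 73.  366.9] 73 [ -84.2 -392.8] [26.6 61.6] 52.4 2.9
   [ 17.3 406.3] 92 [-202.7 -460. ] [48.7 36.2] 82.6 2.4
   [ 69.8 411.6] 119 [ -90.2 -499. ] [39.7 43.8] 54.0 2.6
   [125.9 412. ] 76 [  25.2 -533.1] [26.3 42.9] 74.5 2.1
```

View pics/dialcup.png

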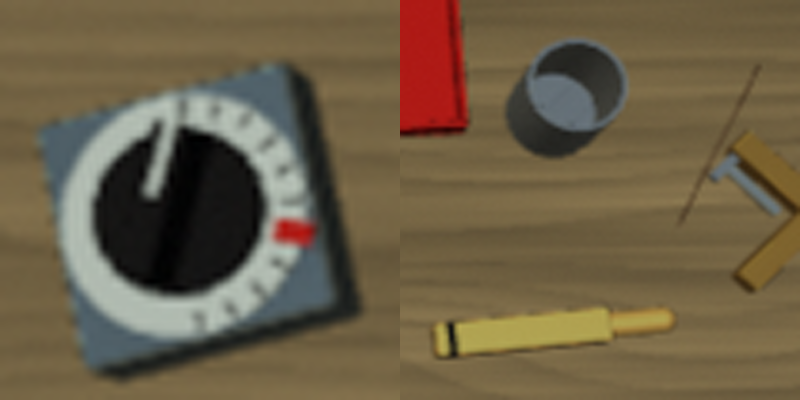

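The crop shows the dial: the white line runs from the axis (150,190) to the top of the bar (175,125), and the red marker is at (295,232). The cup rim is centred near (577,85). The stick's butt, with the black band, is on the left. Next I measure dial, cup, trays and stick exactly.

```bash
cat >> h.py <<'E'
def bar(c,cx=.482,cy=.53,z0=.068):
    """dial grip bar's top face: centre, long-axis angle (deg), height"""
    P=cloud(c); b=(np.hypot(P[...,0]-cx,P[...,1]-cy)<.06)&(P[...,2]>z0)&(P[...,2]<.1)
    v,u=np.nonzero(b); zt=np.median(P[b][:,2]); W=plane(c,np.c_[u,v],zt)
    w=np.cov(W[:,:2].T); e=np.linalg.eigh(w)[1][:,1]; e=e*np.sign(e@[1,0.01])
    r=cv2.minAreaRect((W[:,:2]*1000).astype(np.float32))
    return W[:,:2].mean(0).round(4),np.round(r[0],1),np.round(r[1],1),np.degrees(np.arctan2(e[1],e[0])).round(1),round(zt,4)
def marker(c):
    P=cloud(c); b=(mask(c,"red")>0)&(np.hypot(P[...,0]-.482,P[...,1]-.53)<.08)
    zt=np.median(P[b][:,2]); v,u=np.nonzero(b); return plane(c,np.c_[u,v],zt).mean(0).round(4),len(u)
E
python3 - <<'E'
from h import *
for n in("top","side"):
    c=dict(np.load(n+"0.npz"));P=cloud(c);H=hsv(c)
    print(n,"bar",bar(c),"marker",marker(c))
    near=np.hypot(P[...,0]-.482,P[...,1]-.53)<.085
    wl=near&(P[...,2]>.068)&(H[...,2]>110)&(H[...,1]<90); v,u=np.nonzero(wl)
    if len(u): print(" line",plane(c,np.c_[u,v],.079)[:,:2].mean(0).round(4),len(u))
    bx=near&(P[...,2]>.03)&(P[...,2]<.047); v,u=np.nonzero(bx)
    r=cv2.minAreaRect((plane(c,np.c_[u,v],.04)[:,:2]*1000).astype(np.float32)); print(" box",r)
    cp=(np.hypot(P[...,0]-.58,P[...,1]+.33)<.07)&(P[...,2]>.092)&(P[...,2]<.115);v,u=np.nonzero(cp)
    (x,y),rr=cv2.minEnclosingCircle((plane(c,np.c_[u,v],.1)[:,:2]*1000).astype(np.float32));print(" cup",x,y,rr,np.median(P[cp][:,2]))
    st=(P[...,2]>.012)&(abs(P[...,0]-.41)<.05)&(P[...,1]<-.22)&(P[...,1]>-.45)&(P[...,2]<.035);v,u=np.nonzero(st)
    W=plane(c,np.c_[u,v],.026);print(" stick",cv2.minAreaRect((W[:,:2]*1000).astype(np.float32)),W[:,1].min(),W[:,1].max(),np.percentile(P[st][:,2],80))
    for k,x,y in(("yellow",.643,.18),("blue",.63,-.005),("red",.636,-.182)):
        t=(abs(P[...,0]-x)<.085)&(abs(P[...,1]-y)<.088)&(P[...,2]>.022)&(P[...,2]<.04);v,u=np.nonzero(t)
        print(" ",k,cv2.minAreaRect((plane(c,np.c_[u,v],.03)[:,:2]*1000).astype(np.float32)),np.median(P[t][:,2]))
go(.48,.53,.2,0)
E
```

```text
top bar (array([nan, nan]), array([0., 0.]), array([0., 0.]), np.float64(nan), np.float64(nan)) marker (array([nan, nan, nan]), 0)
 line [0.4984 0.447 ] 2
 box ((482.961181640625, 474.2235107421875), (111.22238159179688, 46.155086517333984), 14.33432674407959)
 cup 575.3602905273438 -321.966064453125 36.21804428100586 0.09818026307197614
 stick ((406.79986572265625, -336.7752990722656), (34.9613151550293, 232.06683349609375), 9.227339744567871) -0.44858338657483743 -0.22243456006567094 0.026469719483326326
  yellow ((634.6890869140625, 173.97720336914062), (141.25839233398438, 151.4697723388672), 83.87499237060547) 0.02957296789452124
  blue ((626.8078002929688, -7.242866516113281), (139.37269592285156, 148.6029815673828), 88.9596176147461) 0.028980877502238656
  red ((639.0658569335938, -182.16909790039062), (164.1364288330078, 140.08880615234375), 1.8996092081069946) 0.028466925460459258
side bar (array([nan, nan]), array([0., 0.]), array([0., 0.]), np.float64(nan), np.float64(nan)) marker (array([nan, nan, nan]), 0)
 box ((480.3712158203125, 465.181396484375), (39.6872673034668, 1
[... 635 characters left out ...]
 1.8743332624435425) 0.02861164190961485
  return _methods._mean(a, axis=axis, dtype=dtype,
  ret = ret.dtype.type(ret / rcount)
  avg = a.mean(axis, **keepdims_kw)
  ret = um.true_divide(
h.py:44: RuntimeWarning: Degrees of freedom <= 0 for slice
  w=np.cov(W[:,:2].T); e=np.linalg.eigh(w)[1][:,1]; e=e*np.sign(e@[1,0.01])
  c *= np.true_divide(1, fact)
  c *= np.true_divide(1, fact)
h.py:46: RuntimeWarning: Mean of empty slice.
  return W[:,:2].mean(0).round(4),np.round(r[0],1),np.round(r[1],1),np.degrees(np.arctan2(e[1],e[0])).round(1),round(zt,4)
h.py:49: RuntimeWarning: Mean of empty slice.
  zt=np.median(P[b][:,2]); v,u=np.nonzero(b); return plane(c,np.c_[u,v],zt).mean(0).round(4),len(u)
```

```bash
sed -i 's/-\.53)/-.45)/g; s/cy=\.53/cy=.45/' h.py; cat >> h.py <<'E'
def dial(c):
    P=cloud(c);H=hsv(c); near=np.hypot(P[...,0]-.482,P[...,1]-.45)<.085
    b=near&(P[...,2]>.03)&(P[...,2]<.047); v,u=np.nonzero(b)
    print("box",cv2.minAreaRect((plane(c,np.c_[u,v],.04)[:,:2]*1000).astype(np.float32)))
    b=near&(P[...,2]<.057)&(P[...,2]>.046)&(H[...,2]<70);v,u=np.nonzero(b)
    print("disc",cv2.minEnclosingCircle((plane(c,np.c_[u,v],.05)[:,:2]*1000).astype(np.float32)))
    wl=near&(P[...,2]>.06)&(H[...,2]>110)&(H[...,1]<90); v,u=np.nonzero(wl)
    if len(u)>3:
        W=plane(c,np.c_[u,v],.079); print("line",W[:,:2].mean(0).round(4),W.min(0).round(4),W.max(0).round(4),len(u))
    print("bar",bar(c),"marker",marker(c))
E
python3 - <<'E'
from h import *
for n in("top","side"):
    c=dict(np.load(n+"0.npz")); print(n); dial(c)
E
```

```text
top
box ((490.8523254394531, 442.2956848144531), (111.88597106933594, 112.38037109375), 14.64350700378418)
disc ((492.9749450683594, 444.8560485839844), 35.4534797668457)
line [0.5111 0.4428] [0.497  0.4374 0.079 ] [0.5249 0.4473 0.079 ] 24
bar (array([0.4916, 0.4428]), array([491.6, 442.4]), array([20.6, 67.2]), np.float64(-12.0), np.float64(0.0782)) marker (array([0.4842, 0.3978, 0.0438]), 11)
side
box ((488.1810607910156, 433.146728515625), (114.9588623046875, 122.78875732421875), 16.17828369140625)
disc ((491.203125, 437.9156494140625), 33.441070556640625)
line [0.5115 0.4419] [0.4944 0.4365 0.079 ] [0.524  0.4466 0.079 ] 14
bar (array([0.4918, 0.4376]), array([491.2, 435.3]), array([33.6, 63.4]), np.float64(-9.3), np.float64(0.0769)) marker (array([0.486 , 0.3968, 0.0448]), 2)
```

jog_arm:
  increments:
    - [-0.12, 0.04, 0.0, 0, 0, 0.3, 1]
    - [-0.12, 0.04, 0.0, 0, 0, 0.3, 1]
    - [-0.12, 0.04, 0.0, 0, 0, 0.3, 1]
    - [-0.2, 0.06, 0.0, 0, 0, 0.6, 1]
    - [-0.2, 0.06, 0.0, 0, 0, 0.6, 1]
  grip_force: 40

```text
clock: 0.52
position: [0.3783, 0.6055, 0.2559]
ee_rot: [0.402, 0.916, -0.0, 0.0]
ft_force: [0.2, 1.3, 0.6]
grip_width: 0.998
grasp_force: 0.0
```

```bash
python3 - <<'E'
from h import *
for n in("top","side"):
    c=dict(np.load(n+"0.npz"));P=cloud(c);H=hsv(c); near=np.hypot(P[...,0]-.492,P[...,1]-.445)<.05
    wl=near&(P[...,2]>.06)&(H[...,2]>110)&(H[...,1]<90); v,u=np.nonzero(wl); W=plane(c,np.c_[u,v],.079)[:,:2]
    a=np.linalg.eigh(np.cov(W.T))[1][:,1]; print(n,np.degrees(np.arctan(a[1]/a[0])))
    for z in(.072,.075): print(bar(c,.492,.445,z))
go(.492,.445,.16,79)
E
```

```text
top -11.656303813092894
(array([0.4917, 0.4435]), array([491.7, 442.8]), array([19.4, 67.2]), np.float64(-12.0), np.float64(0.0786))
(array([0.4925, 0.4438]), array([492.2, 443.8]), array([18. , 66.3]), np.float64(-12.0), np.float64(0.0792))
side -6.789791579406483
(array([0.4919, 0.438 ]), array([491.5, 436.8]), array([26.8, 62.6]), np.float64(-8.7), np.float64(0.0784))
(array([0.4923, 0.439 ]), array([491.8, 437.8]), array([20.9, 62.3]), np.float64(-8.6), np.float64(0.0795))
at [0.3783 0.6055 0.2559] yaw 42.6 q7 -0.3 t 0.52 shift [-0.1951 -0.0247  0.096 ] turn [-0.001  0.    -0.636]
```

jog_arm:
  increments:
    - [-0.195, -0.025, 0.05, 0, 0, -0.636, 1]
    - [-0.195, -0.025, 0.05, 0, 0, -0.636, 1]
    - [-0.195, -0.025, 0.05, 0, 0, -0.636, 1]
    - [-0.195, -0.025, 0.05, 0, 0, -0.636, 1]
    - [-0.195, -0.025, 0.05, 0, 0, -0.636, 1]

```text
clock: 0.93
position: [0.4923, 0.4429, 0.2051]
ee_rot: [0.096, 0.995, -0.001, -0.0]
ft_force: [0.7, 0.1, -0.5]
grip_width: 1.001
grasp_force: 0.0
```

```bash
python3 - <<'E'
from h import *
go(.492,.4445,.082,79)
E
```

```text
at [0.4923 0.4429 0.2051] yaw 78.9 q7 0.59 t 0.93 shift [0.0006 0.0017 0.1231] turn [-0.001 -0.    -0.001]
```

jog_arm:
  increments:
    - [0, 0.001, 0.04, 0, 0, 0, 1]
    - [0, 0.001, 0.08, 0, 0, 0, 1]
    - [0, 0.001, 0.11, 0, 0, 0, 1]
    - [0, 0.001, 0.123, 0, 0, 0, 1]
    - [0, 0.001, 0.123, 0, 0, 0, 1]

```text
clock: 1.35
position: [0.4894, 0.4454, 0.0796]
ee_rot: [0.099, 0.995, -0.002, -0.002]
ft_force: [0.8, 0.0, -0.5]
grip_width: 1.002
grasp_force: 0.0
```

jog_arm:
  increments:
    - [0, 0, 0, 0, 0, 0, -1]
    - [0, 0, 0, 0, 0, 0, -1]
    - [0, 0, 0, 0, 0, 0, -1]
    - [0, 0, 0, 0, 0, 0, -1]
    - [0, 0, 0, 0, 0, 0, -1]
  grip_force: 30

```text
clock: 1.77
position: [0.4915, 0.4474, 0.0847]
ee_rot: [0.099, 0.995, 0.001, 0.001]
ft_force: [-0.9, -0.5, 0.2]
grip_width: 0.3
grasp_force: 0.0
```

jog_arm:
  increments:
    - [0, 0, 0, 0, 0, 0, -1]
    - [0, 0, 0, 0, 0, 0, -1]
    - [0, 0, 0, 0, 0, 0, -1]
    - [0, 0, 0, 0, 0, 0, -1]
    - [0, 0, 0, 0, 0, 0, -1]

```text
clock: 2.18
position: [0.4912, 0.4446, 0.0844]
ee_rot: [0.099, 0.995, -0.002, -0.0]
ft_force: [-6.7, -10.9, 13.6]
grip_width: 0.178
grasp_force: 32.1
```

jog_arm:
  increments:
    - [0, 0, 0, 0, 0, 0.11, -1]
    - [0, 0, 0, 0, 0, 0.22, -1]
    - [0, 0, 0, 0, 0, 0.33, -1]
    - [0, 0, 0, 0, 0, 0.44, -1]
    - [0, 0, 0, 0, 0, 0.55, -1]

```text
clock: 2.6
position: [0.4915, 0.4454, 0.0844]
ee_rot: [0.368, 0.93, -0.001, 0.0]
ft_force: [-3.8, -6.8, 8.3]
grip_width: 0.182
grasp_force: 31.4
```

jog_arm:
  increments:
    - [0, 0, 0, 0, 0, 0.11, -1]
    - [0, 0, 0, 0, 0, 0.22, -1]
    - [0, 0, 0, 0, 0, 0.33, -1]
    - [0, 0, 0, 0, 0, 0.44, -1]
    - [0, 0, 0, 0, 0, 0.55, -1]

```text
clock: 3.02
position: [0.4922, 0.4458, 0.0845]
ee_rot: [0.607, 0.795, 0.0, 0.001]
ft_force: [1.0, -3.8, 4.2]
grip_width: 0.178
grasp_force: 31.0
```

jog_arm:
  increments:
    - [0, 0, 0, 0, 0, 0.11, -1]
    - [0, 0, 0, 0, 0, 0.22, -1]
    - [0, 0, 0, 0, 0, 0.33, -1]
    - [0, 0, 0, 0, 0, 0.43, -1]
    - [0, 0, 0, 0, 0, 0.43, -1]

```text
clock: 3.43
position: [0.4929, 0.4458, 0.0845]
ee_rot: [0.763, 0.646, 0.001, 0.001]
ft_force: [3.7, -5.0, 3.2]
grip_width: 0.18
grasp_force: 31.0
```

```bash
python3 - <<'E'
from h import *
go(.492,.4445,.2)
c=optics.camera("side"); dial(c)
c=optics.camera("top"); dial(c)
cv2.imwrite("pics/d1.png",cv2.resize(c["color"][195:275,80:180,::-1],(500,400),interpolation=2))
E
```

```text
at [0.4929 0.4458 0.0845] yaw -9.5 q7 -0.82 t 3.43 shift [-0.0014 -0.0004 -0.1155] turn [ 0.003 -0.     0.   ]
box ((488.88482666015625, 433.082275390625), (113.89042663574219, 123.01573181152344), 15.980067253112793)
disc ((491.9558410644531, 438.5959777832031), 35.929386138916016)
line [0.5941 1.1625] [0.4518 0.4132 0.079 ] [0.7001 1.4096 0.079 ] 187
bar (array([0.4913, 0.4388]), array([492.8, 436.5]), array([88.7, 44.1]), np.float64(79.1), np.float64(0.08)) marker (array([0.4852, 0.3928, 0.0478]), 2)
box ((492.01556396484375, 436.8634338378906), (112.68244934082031, 101.8128662109375), 13.832340240478516)
disc ((492.0625, 443.8736572265625), 34.28999328613281)
line [0.5574 0.6271] [0.4557 0.4135 0.079 ] [0.6566 0.7109 0.079 ] 1926
bar (array([0.4907, 0.4333]), array([494.4, 432.7]), array([40.1, 46.3]), np.float64(71.0), np.float64(0.0799)) marker (array([0.4841, 0.3978, 0.0454]), 10)
```

jog_arm:
  increments:
    - [0, 0, 0, 0, 0, 0, 0.5]
    - [0, 0, 0, 0, 0, 0, 0.5]
    - [0, 0, 0, 0, 0, 0, 0.5]
    - [0, 0, 0, 0, 0, 0, 0.5]
    - [0, 0, 0, 0, 0, 0, 0.5]

```text
clock: 3.95
position: [0.4907, 0.4471, 0.0833]
ee_rot: [0.76, 0.65, -0.0, -0.0]
ft_force: [0.2, -0.5, 0.3]
grip_width: 0.75
grasp_force: 0.0
```

jog_arm:
  increments:
    - [0, 0, -0.04, 0, 0, 0, 0.5]
    - [0, 0, -0.08, 0, 0, 0, 0.5]
    - [0, 0, -0.115, 0, 0, 0, 0.5]
    - [0, 0, -0.115, 0, 0, 0, 0.5]
    - [0, 0, -0.115, 0, 0, 0, 0.5]

```text
clock: 4.37
position: [0.4919, 0.4477, 0.2009]
ee_rot: [0.76, 0.65, 0.002, -0.0]
ft_force: [0.3, -0.2, -1.3]
grip_width: 0.75
grasp_force: 0.0
```

```bash
python3 - <<'E'
from h import *
go(.454,.1853,.15,105.7)
E
```

```text
at [0.4919 0.4477 0.2009] yaw -9.0 q7 -0.84 t 4.37 shift [-0.2653  0.0035  0.0498] turn [-0.    -0.005  1.14 ]
```

jog_arm:
  increments:
    - [-0.265, 0.003, 0, 0, 0, 1.14, 0.5]
    - [-0.265, 0.003, 0, 0, 0, 1.14, 0.5]
    - [-0.265, 0.003, 0, 0, 0, 1.14, 0.5]
    - [-0.265, 0.003, 0, 0, 0, 1.14, 0.5]
    - [-0.265, 0.003, 0, 0, 0, 1.14, 0.5]

```text
clock: 4.78
position: [0.4594, 0.2386, 0.1966]
ee_rot: [0.924, 0.382, -0.001, 0.0]
ft_force: [1.3, 0.0, 1.7]
grip_width: 0.752
grasp_force: 0.0
```

```bash
python3 - <<'E'
from h import *
go(.454,.1853,.15,105.7)
for n in("side","top"):
    c=optics.camera(n); dial(c)
    for z in(.072,.075): print(bar(c,.492,.445,z))
    if n=="top": print(stubs(c,"blue",250,600),stubs(c,"red",250,600),stubs(c,"gilt",350,600))
cv2.imwrite("pics/d1.png",cv2.resize(c["color"][195:275,80:180,::-1],(500,400),interpolation=2))
E
```

```text
at [0.4594 0.2386 0.1966] yaw -45.1 q7 -1.28 t 4.78 shift [-0.0414  0.034   0.0467] turn [0.    0.002 0.509]
box ((490.52532958984375, 433.0086669921875), (113.96684265136719, 121.63007354736328), 13.811775207519531)
disc ((491.9012145996094, 439.889404296875), 37.22288131713867)
line [0.4898 0.4301] [0.4869 0.4132 0.079 ] [0.4931 0.4451 0.079 ] 9
bar (array([0.4892, 0.4325]), array([489.1, 430.2]), array([82.7, 15.6]), np.float64(80.4), np.float64(0.0792)) marker (array([0.4851, 0.3922, 0.0482]), 2)
(array([0.4902, 0.4368]), array([488.3, 432.4]), array([76.8, 14.6]), np.float64(81.6), np.float64(0.0796))
(array([0.4907, 0.4398]), array([489.6, 438.3]), array([64.7, 14.6]), np.float64(81.8), np.float64(0.0797))
box ((485.2392883300781, 465.2951354980469), (111.4933853149414, 65.96109771728516), 15.276615142822266)
disc ((489.52264404296875, 451.6479187011719), 33.8126335144043)
bar (array([0.4931, 0.4581]), array([493.2, 456.8]), array([40.4, 17.1]), np.float64(74.7), np.float64(0.0794)) marker (array([nan, nan, nan]), 0)
(array([0.4933, 0.4581]), array([493.3, 456.6]), array([40.6, 16.2]), np.float64(74.9), np.float64(0.0794))
(array([0.4933, 0.4582]), array([493. , 456.5]), array([40.7, 16.1]), np.float64(74.3), np.float64(0.0794))
[(array([332.3, 236.2]), 395, array([ 458.5, -164.4]), array([35.2, 87.1]), 85.6, np.float64(26.1)), (array([208.4, 239.8]), 393, array([454.1, 185.1]), array([88.1, 36.5]), 15.2, np.float64(27.5))] [(array([270.5, 239.6]), 386, array([452.3,  10. ]), array([87.6, 34.9]), 3.1, np.float64(27.0))] [(array([303.7, 237.6]), 460, array([455., -84.]), array([38.1, 89.4]), 72.8, np.float64(26.5)), (array([385. , 255.3]), 516, array([ 402.4, -317.2]), array([ 24.7, 159. ]), 5.0, np.float64(26.8))]
  return _methods._mean(a, axis=axis, dtype=dtype,
  ret = ret.dtype.type(ret / rcount)
h.py:49: RuntimeWarning: Mean of empty slice.
  zt=np.median(P[b][:,2]); v,u=np.nonzero(b); return plane(c,np.c_[u,v],zt).mean(0).round(4),len(u)
  ret = um.true_divide(
```

View pics/d1.png

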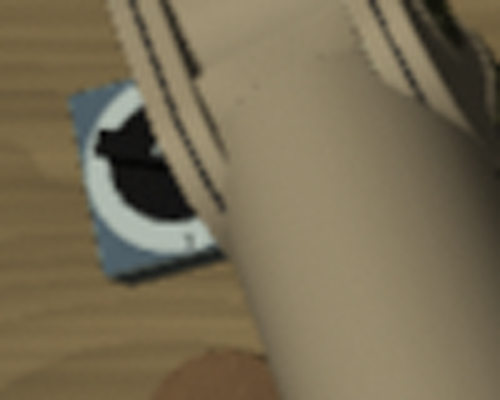

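The arm hides most of the dial in this view, so I move clear before judging it.

```bash
python3 - <<'E'
from h import *
go(.5,.0,.22,-75)
E
```

```text
at [0.4603 0.2336 0.197 ] yaw -45.6 q7 -1.28 t 4.88 shift [-0.1353  0.1945 -0.0226] turn [0.    0.003 0.514]
```

jog_arm:
  increments:
    - [-0.135, 0.195, -0.02, 0, 0, 0.5, 0.5]
    - [-0.135, 0.195, -0.02, 0, 0, 0.5, 0.5]
    - [-0.135, 0.195, -0.02, 0, 0, 0.5, 0.5]
    - [-0.135, 0.195, -0.02, 0, 0, 0.5, 0.5]
    - [-0.135, 0.195, -0.02, 0, 0, 0.5, 0.5]

```text
clock: 5.3
position: [0.4979, 0.0348, 0.2149]
ee_rot: [0.99, 0.14, -0.001, -0.0]
ft_force: [0.6, 1.1, 0.0]
grip_width: 0.75
grasp_force: 0.0
```

```bash
cat >> h.py <<'E'
def check(tag):
    go(.492,.4445,.2)
    for n in("side","top"):
        c=optics.camera(n); H=hsv(c);P=cloud(c); dial(c)
        for z in(.072,.075): print(bar(c,.492,.445,z))
        near=np.hypot(P[...,0]-.492,P[...,1]-.445)<.05
        wl=near&(P[...,2]>.06)&(H[...,2]>110)&(H[...,1]<90); v,u=np.nonzero(wl); W=plane(c,np.c_[u,v],.079)[:,:2]
        if len(u)>3: a=np.linalg.eigh(np.cov(W.T))[1][:,1]; print(n,"line",W.mean(0),np.degrees(np.arctan2(a[1],a[0])))
    cv2.imwrite(f"pics/{tag}.png",cv2.resize(c["color"][195:275,80:180,::-1],(500,400),interpolation=2))
E
python3 -W ignore -c 'from h import *; check("d2")'
```

```text
at [0.4979 0.0348 0.2149] yaw -73.9 q7 -1.39 t 5.3 shift [ 0.1079 -0.3953  0.0149] turn [-0.     0.001  0.   ]
box ((489.0950927734375, 432.0050354003906), (112.66585540771484, 125.869384765625), 13.282893180847168)
disc ((491.9012145996094, 439.889404296875), 37.22288131713867)
line [0.4898 0.4301] [0.4869 0.4132 0.079 ] [0.4931 0.4451 0.079 ] 9
bar (array([0.49  , 0.4365]), array([488. , 431.4]), array([82.9, 14.7]), np.float64(80.8), np.float64(0.0783)) marker (array([0.4855, 0.3942, 0.0467]), 2)
(array([0.4903, 0.4388]), array([489.3, 437.2]), array([71. , 14.7]), np.float64(80.6), np.float64(0.0784))
(array([0.4903, 0.4381]), array([489.2, 436.8]), array([70.9, 14.6]), np.float64(82.0), np.float64(0.0786))
side line [0.48975087 0.43007942] 83.4542195283152
box ((491.1118469238281, 442.2479248046875), (111.343994140625, 112.15116882324219), 14.334409713745117)
disc ((493.2593078613281, 444.8730163574219), 35.22291946411133)
line [0.4908 0.429 ] [0.4881 0.4135 0.079 ] [0.4942 0.4441 0.079 ] 23
bar (array([0.4911, 0.4428]), array([491. , 442.2]), array([69.8, 17.1]), np.float64(80.7), np.float64(0.0794)) marker (array([0.4845, 0.3987, 0.0429]), 10)
(array([0.4913, 0.4428]), array([491.1, 442.2]), array([69.8, 16.3]), np.float64(80.8), np.float64(0.0794))
(array([0.4916, 0.4429]), array([491.7, 443.4]), array([67.1, 15.9]), np.float64(80.8), np.float64(0.0795))
top line [0.49080666 0.42895224] 80.1875704934419
```

View pics/d2.png

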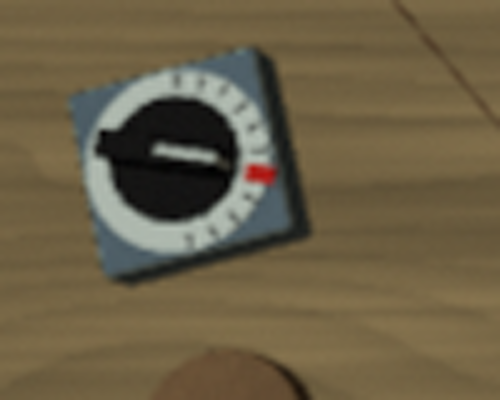

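The pointer is at -99.2° and the marker at -99.1°, so the dial is set. Now the offcuts, starting with the red one, which is nearest.

```bash
python3 -W ignore -c 'from h import *; go(.4523,.0097,.1,93.1);go(.4523,.0097,.03,93.1)'
```

```text
at [0.4989 0.0295 0.2156] yaw -74.0 q7 -1.38 t 5.4 shift [-0.0502  0.006   0.1156] turn [0.002 0.    0.225]
at [0.4989 0.0295 0.2156] yaw -74.0 q7 -1.38 t 5.4 shift [-0.0502  0.0059  0.1856] turn [0.002 0.    0.225]
```

jog_arm:
  increments:
    - [-0.05, 0.006, 0.04, 0, 0, 0.225, 0.4]
    - [-0.05, 0.006, 0.08, 0, 0, 0.225, 0.4]
    - [-0.05, 0.006, 0.115, 0, 0, 0.225, 0.4]
    - [-0.05, 0.006, 0.115, 0, 0, 0.225, 0.4]
    - [-0.05, 0.006, 0.115, 0, 0, 0.225, 0.4]

```text
clock: 5.82
position: [0.4502, 0.0162, 0.0986]
ee_rot: [0.999, 0.032, -0.003, 0.001]
ft_force: [0.1, 0.3, 0.9]
grip_width: 0.701
grasp_force: 0.0
```

```bash
python3 -W ignore -c 'from h import *; go(.4523,.0097,.03,93.1)
c=optics.camera("side");print(stubs(c,"red",60,600))'
```

```text
at [0.4502 0.0162 0.0986] yaw -86.3 q7 -1.54 t 5.82 shift [0.0021 0.0064 0.0686] turn [0.002 0.006 0.011]
[(array([348.9, 238.9]), 434, array([ 671.4, -184.2]), array([ 78.5, 152.2]), 1.1, np.float64(20.1))]
```

jog_arm:
  increments:
    - [0.002, 0.006, 0.035, 0, 0, 0.01, 0.4]
    - [0.002, 0.006, 0.067, 0, 0, 0.01, 0.4]
    - [0.002, 0.006, 0.067, 0, 0, 0.01, 0.4]
    - [0.002, 0.006, 0.067, 0, 0, 0.01, 0.4]
    - [0.002, 0.006, 0.067, 0, 0, 0.01, -1]

```text
clock: 6.28
position: [0.4565, 0.0111, 0.0361]
ee_rot: [1.0, 0.027, 0.001, -0.0]
ft_force: [-1.0, -0.9, -0.0]
grip_width: 0.576
grasp_force: 0.0
```

jog_arm:
  increments:
    - [0, 0, 0, 0, 0, 0, -1]
    - [0, 0, 0, 0, 0, 0, -1]
    - [0, 0, 0, 0, 0, 0, -1]
    - [0, 0, 0, 0, 0, 0, -1]
    - [0, 0, 0, 0, 0, 0, -1]
  grip_force: 60

```text
clock: 6.7
position: [0.4567, 0.0113, 0.0365]
ee_rot: [1.0, 0.027, 0.002, -0.001]
ft_force: [-1.7, -0.7, 11.6]
grip_width: 0.425
grasp_force: 59.0
```

jog_arm:
  increments:
    - [0, 0, 0, 0, 0, 0, -1]
    - [0, 0, -0.03, 0, 0, 0, -1]
    - [0, 0, -0.07, 0, 0, 0, -1]
    - [0, 0, -0.09, 0, 0, 0, -1]
    - [0, 0, -0.09, 0, 0, 0, -1]

```text
clock: 7.12
position: [0.458, 0.0111, 0.1295]
ee_rot: [1.0, 0.027, 0.004, -0.002]
ft_force: [1.5, 0.2, -0.2]
grip_width: 0.423
grasp_force: 61.5
```

```bash
python3 -W ignore -c 'from h import *; go(.635,-.182,.12,-88)'
```

```text
at [0.458  0.0111 0.1295] yaw -86.9 q7 -1.57 t 7.12 shift [0.1664 0.2023 0.0101] turn [-0.004 -0.009  0.018]
```

jog_arm:
  increments:
    - [0.166, 0.202, 0, 0, 0, 0.018, -1]
    - [0.166, 0.202, 0, 0, 0, 0.018, -1]
    - [0.166, 0.202, 0, 0, 0, 0.018, -1]
    - [0.166, 0.202, 0, 0, 0, 0.018, -1]
    - [0.166, 0.202, 0, 0, 0, 0.018, -1]

```text
clock: 7.53
position: [0.5972, -0.1437, 0.1247]
ee_rot: [1.0, 0.019, 0.001, -0.0]
ft_force: [-0.0, 0.8, 0.4]
grip_width: 0.42
grasp_force: 61.5
```

```bash
python3 -W ignore -c 'from h import *; go(.635,-.182,.06,-88);print(get_obs()["grip_width"])'
```

```text
at [ 0.5972 -0.1437  0.1247] yaw -87.8 q7 -1.06 t 7.53 shift [0.0363 0.0398 0.0647] turn [-0.001 -0.001  0.003]
0.42021842736120724
```

jog_arm:
  increments:
    - [0.034, 0.036, 0, 0, 0, 0, -1]
    - [0.034, 0.036, 0.0, 0, 0, 0, -1]
    - [0.034, 0.036, 0.03, 0, 0, 0, -1]
    - [0.034, 0.036, 0.06, 0, 0, 0, -1]
    - [0.034, 0.036, 0.06, 0, 0, 0, -1]

```text
clock: 7.95
position: [0.6283, -0.1761, 0.0594]
ee_rot: [1.0, 0.018, -0.003, -0.001]
ft_force: [-0.4, 0.7, -1.5]
grip_width: 0.42
grasp_force: 61.5
```

```bash
python3 -W ignore -c 'from h import *; go(.635,-.182,.049,-88)
c=optics.camera("side");print(stubs(c,"red",60,6000));cv2.imwrite("pics/r1.png",cv2.resize(c["color"][150:300,230:430,::-1],(800,600)))'
```

```text
at [ 0.6283 -0.1761  0.0594] yaw -87.9 q7 -0.98 t 7.95 shift [0.0066 0.0061 0.0103] turn [-0.002  0.006  0.001]
[(array([350.9, 239. ]), 322, array([ 686.1, -190.5]), array([150.9,  63.7]), 77.0, np.float64(27.8)), (array([309. , 243.1]), 94, array([ 561.7, -192. ]), array([135.4,   7.1]), 89.4, np.float64(31.6))]
```

View pics/r1.png

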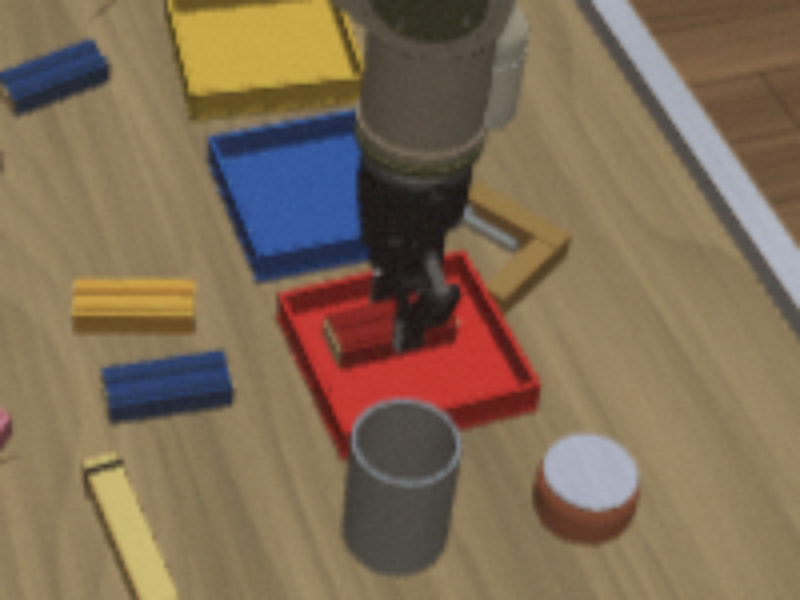

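The red offcut is held above the tray floor, at about (395,325). I lower it and release.

jog_arm:
  increments:
    - [0.005, 0.006, 0.012, 0, 0, 0, -1]
    - [0.005, 0.006, 0.012, 0, 0, 0, -1]
    - [0.005, 0.006, 0.012, 0, 0, 0, 0.25]
    - [0.005, 0.006, 0.012, 0, 0, 0, 0.25]
    - [0.005, 0.006, 0.012, 0, 0, 0, 0.25]

```text
clock: 8.42
position: [0.6366, -0.1832, 0.0535]
ee_rot: [1.0, 0.018, 0.001, -0.0]
ft_force: [1.1, -0.3, 0.7]
grip_width: 0.625
grasp_force: 0.0
```

jog_arm:
  increments:
    - [0, 0, 0, 0, 0, 0, 0.25]
    - [0, 0, -0.03, 0, 0, 0, 0.25]
    - [0, 0, -0.07, 0, 0, 0, 0.25]
    - [0, 0, -0.1, 0, 0, 0, 0.4]
    - [0, 0, -0.1, 0, 0, 0, 0.4]

```text
clock: 8.83
position: [0.6386, -0.1849, 0.1592]
ee_rot: [1.0, 0.018, 0.005, 0.001]
ft_force: [0.0, -1.3, 0.1]
grip_width: 0.697
grasp_force: 0.0
```

```bash
cat >> h.py <<'E'
def look():
    c=optics.camera("top")
    for k,a in(("blue",200),("red",200),("gilt",350)):
        for s in stubs(c,k,a,3000): print(k,*s)
E
python3 -W ignore -c 'from h import *; look(); go(.455,-.084,.15,73)'
```

```text
blue [269.7 175.1] 1780 [629.9  -5.3] [138.3 153.4] 89.0 13.2
blue [ 18.3 240.6] 2875 [459.3 688.5] [257.4  97.5] 0.0 103.8
blue [332.4 236.2] 394 [ 458.3 -164.3] [35.3 87. ] 85.6 27.0
blue [208.4 239.7] 392 [454.6 184.9] [87.3 36. ] 14.8 26.9
red [353.3 187.4] 562 [ 603.6 -238.9] [ 63.2 130.1] 60.5 27.6
gilt [213.  177.8] 2322 [643.4 179.8] [143.5 154.3] 83.8 10.2
gilt [385.1 255.3] 516 [ 402.5 -318.3] [ 24.7 161.3] 5.0 27.1
at [ 0.6376 -0.1842  0.1561] yaw -88.0 q7 -1.02 t 8.88 shift [-0.179  -0.1067  0.0048] turn [ 0.    -0.006  0.332]
```

jog_arm:
  increments:
    - [-0.179, -0.106, 0, 0, 0, 0.332, 0.4]
    - [-0.179, -0.106, 0, 0, 0, 0.332, 0.4]
    - [-0.179, -0.106, 0, 0, 0, 0.332, 0.4]
    - [-0.179, -0.106, 0.02, 0, 0, 0.332, 0.4]
    - [-0.179, -0.106, 0.04, 0, 0, 0.332, 0.4]

```text
clock: 9.3
position: [0.4594, -0.0868, 0.1178]
ee_rot: [0.989, -0.147, 0.0, -0.001]
ft_force: [0.5, -0.2, -0.8]
grip_width: 0.702
grasp_force: 0.0
```

```bash
python3 -W ignore -c 'from h import *; look(); go(.455,-.084,.032,73)'
```

```text
blue [271.6 176.4] 2057 [629.9  -5.3] [138.3 153.4] 89.0 13.0
blue [ 18.3 240.6] 2874 [459.4 688.6] [ 97.6 257.4] 89.9 103.7
blue [333.4 238. ] 290 [ 458.3 -164.7] [34.4 87. ] 85.6 26.9
blue [208.4 239.7] 393 [453.8 184.8] [87.4 36. ] 15.2 27.3
red [337.8 172.7] 2033 [ 632.8 -181.6] [152.9 138.4] 1.9 28.2
gilt [212.9 177.8] 2323 [643.1 180. ] [144.  154.2] 84.1 10.5
gilt [384.2 255.3] 518 [ 402.3 -316.8] [ 24.6 158.4] 5.2 27.6
at [ 0.4487 -0.0835  0.1099] yaw -106.9 q7 -1.6 t 9.35 shift [ 0.0074 -0.0013  0.0778] turn [-0.001  0.015  0.002]
```

jog_arm:
  increments:
    - [0.001, 0, 0.03, 0, 0, 0, 0.4]
    - [0.001, 0, 0.06, 0, 0, 0, 0.4]
    - [0.001, 0, 0.08, 0, 0, 0, 0.4]
    - [0.001, 0, 0.08, 0, 0, 0, 0.4]
    - [0.001, 0, 0.08, 0, 0, 0, 0.4]

```text
clock: 9.77
position: [0.4609, -0.0888, 0.0375]
ee_rot: [0.989, -0.148, -0.001, 0.001]
ft_force: [0.6, -0.6, 0.1]
grip_width: 0.7
grasp_force: 0.0
```

jog_arm:
  increments:
    - [0, 0, 0, 0, 0, 0, -1]
    - [0, 0, 0, 0, 0, 0, -1]
    - [0, 0, 0, 0, 0, 0, -1]
    - [0, 0, 0, 0, 0, 0, -1]
    - [0, 0, 0, 0, 0, 0, -1]

```text
clock: 10.18
position: [0.4628, -0.0885, 0.0395]
ee_rot: [0.989, -0.148, 0.001, -0.001]
ft_force: [-4.0, -1.0, 9.7]
grip_width: 0.412
grasp_force: 59.2
```

jog_arm:
  increments:
    - [0, 0, 0, 0, 0, 0, -1]
    - [0, 0, 0, 0, 0, 0, -1]
    - [0, 0, -0.03, 0, 0, 0, -1]
    - [0, 0, -0.07, 0, 0, 0, -1]
    - [0, 0, -0.1, 0, 0, 0, -1]

```text
clock: 10.6
position: [0.462, -0.0894, 0.1404]
ee_rot: [0.989, -0.148, 0.0, 0.0]
ft_force: [1.3, 1.0, -0.1]
grip_width: 0.42
grasp_force: 61.0
```

```bash
python3 -W ignore -c 'from h import *; go(.637,.175,.13,-95)'
```

```text
at [ 0.462  -0.0894  0.1404] yaw -107.1 q7 -1.63 t 10.6 shift [ 0.0896 -0.3041  0.0105] turn [ 0.    -0.001 -0.211]
```

jog_arm:
  increments:
    - [0.055, -0.19, 0, 0, 0, -0.15, -1]
    - [0.055, -0.19, 0, 0, 0, -0.15, -1]
    - [0.055, -0.19, 0, 0, 0, -0.15, -1]
    - [0.055, -0.19, 0, 0, 0, -0.15, -1]
    - [0.055, -0.19, 0, 0, 0, -0.15, -1]

```text
clock: 11.02
position: [0.5715, 0.0816, 0.1391]
ee_rot: [0.997, -0.071, 0.001, -0.001]
ft_force: [0.3, -0.3, -0.4]
grip_width: 0.42
grasp_force: 61.0
```

```bash
python3 -W ignore -c 'from h import *; go(.637,.175,.13,-95);print(get_obs()["grip_width"])'
```

```text
at [0.5715 0.0816 0.1391] yaw -98.2 q7 -1.64 t 11.02 shift [ 0.0515 -0.1017  0.0095] turn [-0.002 -0.002 -0.056]
0.41997145356023663
```

jog_arm:
  increments:
    - [0.05, -0.1, 0, 0, 0, -0.05, -1]
    - [0.05, -0.1, 0, 0, 0, -0.05, -1]
    - [0.05, -0.1, 0.01, 0, 0, -0.05, -1]
    - [0.05, -0.1, 0.04, 0, 0, -0.05, -1]
    - [0.05, -0.1, 0.07, 0, 0, -0.05, -1]

```text
clock: 11.43
position: [0.6357, 0.1719, 0.0691]
ee_rot: [0.999, -0.046, 0.002, -0.001]
ft_force: [0.7, -0.6, -0.8]
grip_width: 0.419
grasp_force: 61.1
```

```bash
python3 -W ignore -c 'from h import *; go(.637,.175,.05,-95);print(get_obs()["grip_width"])'
```

```text
at [0.6357 0.1719 0.0691] yaw -95.3 q7 -1.64 t 11.43 shift [ 0.0009 -0.0032  0.0191] turn [-0.002 -0.004 -0.005]
0.4193675552532081
```

jog_arm:
  increments:
    - [0, 0, 0.02, 0, 0, 0, -1]
    - [0, 0, 0.02, 0, 0, 0, -1]
    - [0, 0, 0.02, 0, 0, 0, 0.25]
    - [0, 0, 0.02, 0, 0, 0, 0.25]
    - [0, 0, 0.02, 0, 0, 0, 0.25]

```text
clock: 11.85
position: [0.6351, 0.1693, 0.0504]
ee_rot: [0.999, -0.048, 0.002, -0.001]
ft_force: [0.6, 0.7, 0.5]
grip_width: 0.627
grasp_force: 0.0
```

jog_arm:
  increments:
    - [0, 0, 0, 0, 0, 0, 0.25]
    - [0, 0, -0.03, 0, 0, 0, 0.25]
    - [0, 0, -0.07, 0, 0, 0, 0.25]
    - [0, 0, -0.1, 0, 0, 0, 0.4]
    - [0, 0, -0.1, 0, 0, 0, 0.4]

```text
clock: 12.27
position: [0.6372, 0.169, 0.1558]
ee_rot: [0.999, -0.048, 0.005, -0.002]
ft_force: [0.5, 0.4, 0.6]
grip_width: 0.7
grasp_force: 0.0
```

```bash
python3 -W ignore -c 'from h import *; go(.454,.185,.12,105);look()'
```

```text
at [0.6372 0.169  0.1558] yaw -95.5 q7 -1.68 t 12.27 shift [-0.1842  0.0019  0.0341] turn [-0.003 -0.01  -0.359]
blue [274.1 177.3] 2429 [628.9  -5.4] [137.9 153. ] 89.0 17.0
blue [ 18.3 240.7] 2877 [459.3 688.5] [257.5  97.5] 0.1 103.8
blue [332.4 236.2] 395 [ 458.5 -164.4] [35.2 86.7] 85.6 26.7
blue [208.4 239.6] 393 [454.2 184.7] [88.2 36. ] 14.8 26.9
red [335.6 176. ] 2434 [ 633.  -181.6] [152.4 138.5] 1.9 28.5
gilt [216.2 183.1] 1383 [629.4 160.3] [109.4 139.4] 84.9 29.9
gilt [384.9 255.3] 516 [ 402.4 -317.1] [ 24.7 158.9] 5.0 27.1
```

jog_arm:
  increments:
    - [-0.184, 0.002, 0, 0, 0, -0.359, 0.4]
    - [-0.184, 0.002, 0, 0, 0, -0.359, 0.4]
    - [-0.184, 0.002, 0, 0, 0, -0.359, 0.4]
    - [-0.184, 0.002, 0, 0, 0, -0.359, 0.4]
    - [-0.184, 0.002, 0.02, 0, 0, -0.359, 0.4]

```text
clock: 12.73
position: [0.4474, 0.1863, 0.1295]
ee_rot: [0.991, 0.133, 0.0, -0.003]
ft_force: [1.7, 0.4, -0.2]
grip_width: 0.697
grasp_force: 0.0
```

jog_arm:
  increments:
    - [0, 0, 0.02, 0, 0, 0, 0.4]
    - [0, 0, 0.03, 0, 0, 0, 0.4]
    - [0, 0, 0.03, 0, 0, 0, 0.4]

```text
clock: 12.98
position: [0.4495, 0.1842, 0.0963]
ee_rot: [0.991, 0.131, -0.001, 0.001]
ft_force: [-0.4, -0.8, -0.3]
grip_width: 0.699
grasp_force: 0.0
```

```bash
python3 -W ignore -c 'from h import *; go(.454,.185,.034,105);look()'
```

```text
at [0.4495 0.1842 0.0963] yaw -74.9 q7 -1.6 t 12.98 shift [0.0047 0.0004 0.0623] turn [0.001 0.003 0.001]
blue [274.3 177.9] 2426 [629.   -5.4] [137.9 153. ] 89.0 16.5
blue [ 18.3 240.8] 2875 [459.3 688.5] [257.4  97.6] 0.1 103.6
blue [332.3 236.2] 394 [ 458.4 -164.5] [34.9 87. ] 85.6 26.6
red [335.8 176.2] 2430 [ 632.8 -181.4] [153.1 138.9] 1.9 28.1
gilt [216.6 182.4] 1960 [631.5 168.9] [124.6 140.2] 83.7 28.3
gilt [384.3 255.3] 516 [ 402.4 -318.2] [ 24.7 161.2] 5.0 27.7
```

jog_arm:
  increments:
    - [0.004, 0, 0.03, 0, 0, 0, 0.4]
    - [0.004, 0, 0.062, 0, 0, 0, 0.4]
    - [0.004, 0, 0.062, 0, 0, 0, 0.4]
    - [0.004, 0, 0.062, 0, 0, 0, -1]
    - [0.004, 0, 0.062, 0, 0, 0, -1]

```text
clock: 13.45
position: [0.4557, 0.1855, 0.0376]
ee_rot: [0.991, 0.13, 0.001, 0.0]
ft_force: [-7.2, -6.4, 27.2]
grip_width: 0.433
grasp_force: 36.8
```

jog_arm:
  increments:
    - [0, 0, 0, 0, 0, 0, -1]
    - [0, 0, 0, 0, 0, 0, -1]
    - [0, 0, 0, 0, 0, 0, -1]
    - [0, 0, 0, 0, 0, 0, -1]
    - [0, 0, 0, 0, 0, 0, -1]

```text
clock: 13.87
position: [0.4557, 0.1863, 0.0376]
ee_rot: [0.991, 0.131, 0.001, -0.001]
ft_force: [-0.4, -1.4, 8.6]
grip_width: 0.43
grasp_force: 41.4
```

jog_arm:
  increments:
    - [0, 0, 0, 0, 0, 0, -1]
    - [0, 0, -0.03, 0, 0, 0, -1]
    - [0, 0, -0.07, 0, 0, 0, -1]
    - [0, 0, -0.1, 0, 0, 0, -1]
    - [0, 0, -0.1, 0, 0, 0, -1]

```text
clock: 14.28
position: [0.4575, 0.1868, 0.1421]
ee_rot: [0.991, 0.13, 0.004, -0.003]
ft_force: [0.7, 0.6, 0.3]
grip_width: 0.419
grasp_force: 64.6
```

```bash
python3 -W ignore -c 'from h import *; go(.659,-.006,.13,0);look()'
```

```text
at [0.4575 0.1868 0.1421] yaw -75.0 q7 -1.64 t 14.28 shift [0.1446 0.2384 0.0122] turn [ 0.002 -0.01  -1.309]
blue [274.4 178.3] 2423 [629.3  -5.4] [138.  153.1] 89.0 15.5
blue [ 18.3 240.8] 2875 [459.3 688.5] [257.4  97.5] 0.0 103.8
blue [332.4 236. ] 393 [ 458.4 -164.4] [35.2 87. ] 85.6 26.4
red [335.7 176. ] 2432 [ 632.4 -181.7] [153.3 138.3] 1.9 28.3
gilt [216.5 182.5] 1979 [631.  170.5] [129.2 139.7] 84.7 27.9
gilt [384.6 255.3] 516 [ 402.5 -318.3] [ 24.7 161.3] 5.0 27.2
```

jog_arm:
  increments:
    - [0.08, 0.13, 0, 0, 0, -0.6, -1]
    - [0.08, 0.13, 0, 0, 0, -0.6, -1]
    - [0.08, 0.13, 0, 0, 0, -0.6, -1]
    - [0.08, 0.13, 0, 0, 0, -0.6, -1]
    - [0.08, 0.13, 0, 0, 0, -0.6, -1]

```text
clock: 14.75
position: [0.5674, 0.0773, 0.1356]
ee_rot: [0.922, 0.388, 0.0, 0.001]
ft_force: [0.7, -0.3, -0.6]
grip_width: 0.42
grasp_force: 64.5
```

```bash
python3 -W ignore -c 'from h import *; go(.659,-.006,.13,0);print(get_obs()["grip_width"])'
```

```text
at [0.5674 0.0773 0.1356] yaw -44.4 q7 -0.75 t 14.75 shift [0.0045 0.1238 0.0059] turn [ 0.001  0.001 -0.775]
0.4195410573262086
```

jog_arm:
  increments:
    - [0.004, 0.12, 0, 0, 0, -0.6, -1]
    - [0.004, 0.12, 0, 0, 0, -0.6, -1]
    - [0.004, 0.12, 0, 0, 0, -0.6, -1]
    - [0.004, 0.12, 0, 0, 0, -0.6, -1]
    - [0.004, 0.12, 0, 0, 0, -0.6, -1]

```text
clock: 15.17
position: [0.6543, -0.0038, 0.1348]
ee_rot: [0.766, 0.643, -0.001, 0.0]
ft_force: [-0.5, 0.3, -0.6]
grip_width: 0.416
grasp_force: 64.5
```

```bash
python3 -W ignore -c 'from h import *; go(.659,-.006,.13,0);print(get_obs()["grip_width"])'
```

```text
at [ 0.6543 -0.0038  0.1348] yaw -10.0 q7 -0.0 t 15.17 shift [-0.0013  0.005   0.0048] turn [-0.001  0.002 -0.175]
0.4161347667531142
```

jog_arm:
  increments:
    - [-0.001, 0.003, 0, 0, 0, -0.175, -1]
    - [-0.001, 0.003, 0.02, 0, 0, -0.175, -1]
    - [-0.001, 0.003, 0.06, 0, 0, -0.175, -1]
    - [-0.001, 0.003, 0.06, 0, 0, -0.175, -1]
    - [-0.001, 0.003, 0.06, 0, 0, -0.175, -1]

```text
clock: 15.58
position: [0.6549, -0.0018, 0.0741]
ee_rot: [0.708, 0.706, -0.002, -0.001]
ft_force: [0.5, 0.2, 0.9]
grip_width: 0.424
grasp_force: 64.5
```

```bash
python3 -W ignore -c 'from h import *; go(.659,-.006,.047,0);print(get_obs()["grip_width"])
c=optics.camera("top");cv2.imwrite("pics/b1.png",cv2.resize(c["color"][130:250,200:360,::-1],(800,600),interpolation=2))'
```

```text
at [ 0.6549 -0.0018  0.0741] yaw -0.1 q7 0.18 t 15.58 shift [-0.0042  0.0043  0.0271] turn [-0.005  0.001 -0.002]
0.42380096851022525
```

View pics/b1.png

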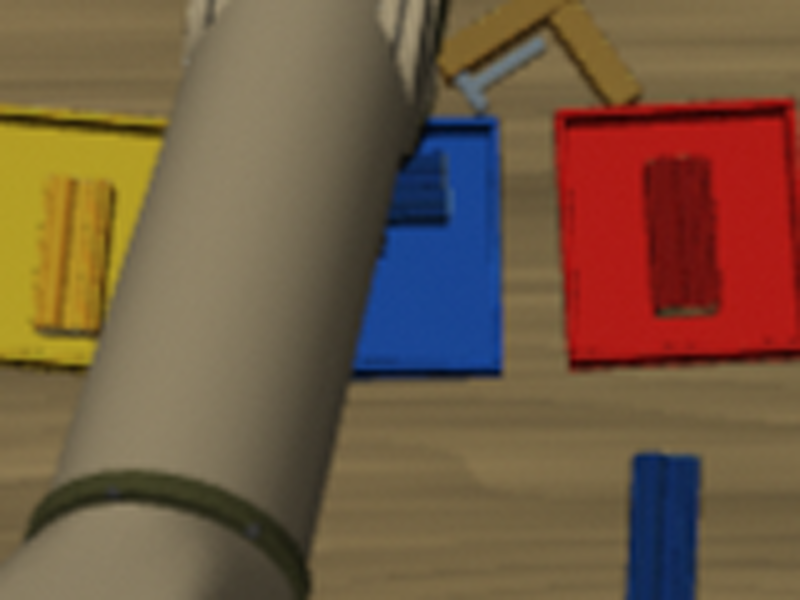

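Gilt at (75,255) and red at (680,235) lie in their trays. The blue piece hangs over the far half of its tray.

jog_arm:
  increments:
    - [-0.003, 0.001, 0.025, 0, 0, 0, -1]
    - [-0.003, 0.001, 0.025, 0, 0, 0, -1]
    - [-0.003, 0.001, 0.025, 0, 0, 0, -1]
    - [-0.003, 0.001, 0.025, 0, 0, 0, 0.1]
    - [-0.003, 0.001, 0.025, 0, 0, 0, 0.1]

```text
clock: 16.05
position: [0.6586, -0.0047, 0.0529]
ee_rot: [0.708, 0.706, 0.001, 0.001]
ft_force: [0.7, 1.3, -0.0]
grip_width: 0.549
grasp_force: 0.0
```

jog_arm:
  increments:
    - [0, 0, 0, 0, 0, 0, 0.1]
    - [0, 0, -0.03, 0, 0, 0, 0.1]
    - [0, 0, -0.07, 0, 0, 0, 0.1]
    - [0, 0, -0.1, 0, 0, 0, 0.3]
    - [0, 0, -0.1, 0, 0, 0, 0.3]

```text
clock: 16.47
position: [0.6609, -0.0054, 0.1589]
ee_rot: [0.708, 0.706, 0.004, 0.003]
ft_force: [1.0, -0.2, -0.2]
grip_width: 0.653
grasp_force: 0.0
```

```bash
python3 -W ignore -c 'from h import *; go(.458,-.1644,.12,85.6)'
```

```text
at [ 0.6609 -0.0054  0.1589] yaw -0.1 q7 0.15 t 16.47 shift [-0.1595 -0.2029  0.0366] turn [ 0.009  0.007 -1.496]
```

jog_arm:
  increments:
    - [-0.12, -0.155, 0, 0, 0, 0.6, 0.4]
    - [-0.12, -0.155, 0, 0, 0, 0.6, 0.4]
    - [-0.12, -0.155, 0, 0, 0, 0.6, 0.4]
    - [-0.12, -0.155, 0, 0, 0, 0.6, 0.4]
    - [-0.12, -0.155, 0, 0, 0, 0.6, 0.4]

```text
clock: 16.88
position: [0.4996, -0.1269, 0.1511]
ee_rot: [0.887, 0.462, 0.0, -0.0]
ft_force: [0.1, -0.6, 0.3]
grip_width: 0.702
grasp_force: 0.0
```

jog_arm:
  increments:
    - [0, 0, 0, 0, 0, 0.12, 0.4]
    - [0, 0, 0, 0, 0, 0.24, 0.4]
    - [0, 0, 0, 0, 0, 0.36, 0.4]
    - [0, 0, 0, 0, 0, 0.48, 0.4]
    - [0, 0, 0, 0, 0, 0.6, 0.4]

```text
clock: 17.3
position: [0.5026, -0.1245, 0.1516]
ee_rot: [0.984, 0.18, 0.001, -0.0]
ft_force: [0.1, -0.3, 0.4]
grip_width: 0.696
grasp_force: 0.0
```

```bash
python3 -W ignore -c 'from h import *; go(.458,-.1644,.11,85.6);look()'
```

```text
at [ 0.5026 -0.1245  0.1516] yaw -69.2 q7 -0.85 t 17.3 shift [-0.0559  0.0215  0.0415] turn [-0.001 -0.002  0.44 ]
blue [272.  172.2] 2302 [626.9  -6.9] [136.6 151.8] 89.9 28.3
blue [ 18.2 240.7] 2875 [459.3 688.5] [257.4  97.5] 0.0 103.7
red [344.3 152.8] 304 [ 690.4 -197.1] [104.1  39.3] 88.9 28.1
gilt [213.5 179.2] 2270 [637.1 175.4] [138.5 150.3] 83.8 28.8
gilt [384.6 255.2] 513 [ 402.4 -317.2] [ 24.6 158.7] 5.0 27.2
```

jog_arm:
  increments:
    - [-0.055, 0.021, 0.02, 0, 0, 0.44, 0.4]
    - [-0.055, 0.021, 0.04, 0, 0, 0.44, 0.4]
    - [-0.055, 0.021, 0.04, 0, 0, 0.44, 0.4]
    - [-0.055, 0.021, 0.04, 0, 0, 0.44, 0.4]
    - [-0.055, 0.021, 0.04, 0, 0, 0.44, 0.4]

```text
clock: 17.77
position: [0.4585, -0.1641, 0.111]
ee_rot: [0.999, -0.036, 0.0, -0.0]
ft_force: [0.1, 0.1, 0.9]
grip_width: 0.699
grasp_force: 0.0
```

```bash
python3 -W ignore -c 'from h import *; look();go(.458,-.1644,.034,85.6)
c=optics.camera("side");print(*stubs(c,"blue",100,400),sep="\n")'
```

```text
blue [273.4 173.8] 2399 [626.8  -6.9] [136.6 151.7] 89.9 28.5
blue [ 18.3 240.7] 2873 [459.3 688.6] [257.4  97.5] 0.0 103.7
red [333.5 168.1] 1709 [ 634.1 -181.7] [150.5 138.7] 1.8 27.6
gilt [213.5 179.2] 2271 [636.7 176.9] [141.2 149. ] 83.8 28.5
gilt [384.5 255.3] 515 [ 402.1 -317.1] [ 25.5 159. ] 4.4 27.2
at [ 0.4589 -0.1639  0.1112] yaw -93.9 q7 -1.14 t 17.82 shift [-0.0009  0.0005  0.0772] turn [-0.    -0.001  0.009]
(array([231.6,  66.1]), 263, array([541.9, 720.9]), array([102.2, 188.8]), 23.5, np.float64(103.6))
(array([271.3, 244.4]), 285, array([ 458.4, -172.9]), array([35.6, 85.1]), 86.1, np.float64(26.7))
```

The blue piece is unmoved in the side view, so I grasp it.

jog_arm:
  increments:
    - [0, 0, 0.03, 0, 0, 0, 0.4]
    - [0, 0, 0.06, 0, 0, 0, 0.4]
    - [0, 0, 0.077, 0, 0, 0, 0.4]
    - [0, 0, 0.077, 0, 0, 0, 0.4]
    - [0, 0, 0.077, 0, 0, 0, -1]

```text
clock: 18.28
position: [0.4585, -0.1642, 0.0341]
ee_rot: [0.999, -0.034, -0.0, 0.0]
ft_force: [0.3, 0.0, 0.8]
grip_width: 0.569
grasp_force: 0.0
```

jog_arm:
  increments:
    - [0, 0, 0, 0, 0, 0, -1]
    - [0, 0, 0, 0, 0, 0, -1]
    - [0, 0, 0, 0, 0, 0, -1]
    - [0, 0, 0, 0, 0, 0, -1]
    - [0, 0, 0, 0, 0, 0, -1]

```text
clock: 18.7
position: [0.4598, -0.1642, 0.0355]
ee_rot: [0.999, -0.035, 0.001, -0.0]
ft_force: [-1.3, 1.0, 9.1]
grip_width: 0.423
grasp_force: 61.0
```

jog_arm:
  increments:
    - [0, 0, 0, 0, 0, 0, -1]
    - [0, 0, -0.03, 0, 0, 0, -1]
    - [0, 0, -0.07, 0, 0, 0, -1]
    - [0, 0, -0.1, 0, 0, 0, -1]
    - [0, 0, -0.1, 0, 0, 0, -1]

```text
clock: 19.12
position: [0.4615, -0.1652, 0.1395]
ee_rot: [0.999, -0.036, 0.004, -0.0]
ft_force: [0.6, -0.2, -0.1]
grip_width: 0.426
grasp_force: 60.6
```

```bash
python3 -W ignore -c 'from h import *; go(.596,-.006,.13,0);look()
c=dict(optics.camera("top"));P=cloud(c);b=(abs(P[...,0]-.628)<.066)&(abs(P[...,1]+.006)<.06)&(P[...,2]>.022)&(P[...,2]<.04);v,u=np.nonzero(b)
W=plane(c,np.c_[u,v],.03);print(cv2.minAreaRect((W[:,:2]*1000).astype(np.float32)))'
```

```text
at [ 0.4615 -0.1652  0.1395] yaw -94.1 q7 -1.18 t 19.12 shift [ 0.1227 -0.1684  0.0107] turn [-0.007 -0.006  1.499]
blue [273.3 173.6] 2401 [627.3  -5.8] [136.7 148.8] 89.0 28.3
blue [ 18.3 240.7] 2875 [459.3 688.5] [257.4  97.5] 0.0 103.8
red [332.7 167.2] 1577 [ 634.  -181.6] [150.4 138.7] 1.8 27.9
gilt [213.5 179.3] 2271 [636.5 175.4] [138.5 148.9] 83.7 28.9
gilt [384.  255.3] 514 [ 402.5 -318.3] [ 24.6 161. ] 5.0 27.4
((654.4215698242188, -5.138088226318359), (86.95861053466797, 38.90834045410156), 88.88288879394531)
```

jog_arm:
  increments:
    - [0.12, -0.165, 0, 0, 0, -0.6, -1]
    - [0.12, -0.165, 0, 0, 0, -0.6, -1]
    - [0.12, -0.165, 0, 0, 0, -0.6, -1]
    - [0.12, -0.165, 0, 0, 0, -0.6, -1]
    - [0.12, -0.165, 0, 0, 0, -0.6, -1]

```text
clock: 19.63
position: [0.5907, -0.0051, 0.1324]
ee_rot: [0.964, 0.265, -0.001, -0.001]
ft_force: [0.9, -1.1, 0.4]
grip_width: 0.427
grasp_force: 60.5
```

jog_arm:
  increments:
    - [0, 0, 0, 0, 0, -0.12, -1]
    - [0, 0, 0, 0, 0, -0.24, -1]
    - [0, 0, 0, 0, 0, -0.36, -1]
    - [0, 0, 0, 0, 0, -0.48, -1]
    - [0, 0, 0, 0, 0, -0.6, -1]

```text
clock: 20.05
position: [0.5893, -0.0078, 0.1325]
ee_rot: [0.843, 0.538, -0.001, -0.0]
ft_force: [0.2, -0.3, -1.4]
grip_width: 0.423
grasp_force: 60.5
```

```bash
python3 -W ignore -c 'from h import *; go(.596,-.006,.13,0);print(get_obs()["grip_width"])'
```

```text
at [ 0.5893 -0.0078  0.1325] yaw -25.0 q7 -0.28 t 20.05 shift [0.0045 0.0053 0.0025] turn [-0.002  0.001 -0.436]
0.42276094080938936
```

jog_arm:
  increments:
    - [0.003, 0.006, 0, 0, 0, -0.436, -1]
    - [0.003, 0.006, 0, 0, 0, -0.436, -1]
    - [0.003, 0.006, 0.0, 0, 0, -0.436, -1]
    - [0.003, 0.006, 0.03, 0, 0, -0.436, -1]
    - [0.003, 0.006, 0.06, 0, 0, -0.436, -1]

```text
clock: 20.47
position: [0.5974, -0.0076, 0.0735]
ee_rot: [0.708, 0.707, 0.001, 0.0]
ft_force: [0.3, 0.5, -1.0]
grip_width: 0.425
grasp_force: 60.6
```

```bash
python3 -W ignore -c 'from h import *; go(.596,-.006,.047,0);print(get_obs()["grip_width"]);c=optics.camera("side");go(.596,-.006,.047,0);'
```

```text
at [ 0.5974 -0.0076  0.0735] yaw -0.1 q7 0.16 t 20.47 shift [ 0.0016 -0.0015  0.0265] turn [ 0.002 -0.001 -0.001]
0.4251776723105763
at [ 0.5932 -0.0074  0.0665] yaw -0.2 q7 0.16 t 20.52 shift [0.0014 0.0029 0.0195] turn [-0.008  0.    -0.004]
```

jog_arm:
  increments:
    - [0, 0.001, 0.022, 0, 0, 0, -1]
    - [0, 0.001, 0.022, 0, 0, 0, -1]
    - [0, 0.001, 0.022, 0, 0, 0, -1]
    - [0, 0.001, 0.022, 0, 0, 0, 0.04]
    - [0, 0.001, 0.022, 0, 0, 0, 0.04]

```text
clock: 20.93
position: [0.5985, -0.0077, 0.0533]
ee_rot: [0.709, 0.705, 0.001, 0.001]
ft_force: [-0.4, -0.2, -0.2]
grip_width: 0.521
grasp_force: 0.0
```

jog_arm:
  increments:
    - [0, 0, 0, 0, 0, 0, 0.04]
    - [0, 0, -0.02, 0, 0, 0, 0.04]
    - [0, 0, -0.06, 0, 0, 0, 0.04]
    - [0, 0, -0.1, 0, 0, 0, 0.1]
    - [0, 0, -0.1, 0, 0, 0, 0.1]

```text
clock: 21.35
position: [0.6016, -0.0083, 0.1605]
ee_rot: [0.709, 0.705, 0.005, 0.004]
ft_force: [1.2, -0.2, 1.2]
grip_width: 0.553
grasp_force: 0.0
```

```bash
python3 -W ignore -c 'from h import *; print(get_obs()["grip_width"]);go(.409,-.33,.2,5)
c=optics.camera("top");P=cloud(c)
st=(P[...,2]>.014)&(abs(P[...,0]-.41)<.04)&(P[...,1]<-.21)&(P[...,1]>-.45)&(P[...,2]<.035)&(cv2.inRange(hsv(c),(18,70,60),(35,255,255))>0);v,u=np.nonzero(st)
W=plane(c,np.c_[u,v],.026)[:,:2]; t=(W[:,1]>-.36); e=np.linalg.eigh(np.cov(W[t].T))[1][:,1]; e=-e*np.sign(e[1]);m=W[t].mean(0);s=(W-m)@e
print("stick m",m,"dir",e,"ext",s.min(),s.max(),"tip",m+e*s.max(),"butt",m+e*s.min())'
```

```text
0.5529047374877931
at [ 0.6016 -0.0083  0.1605] yaw -0.4 q7 0.11 t 21.35 shift [-0.3229 -0.19   -0.0422] turn [ 0.012 -0.001 -0.094]
stick m [ 0.399426   -0.29166402] dir [ 0.08406152 -0.99646057] ext -0.06932904435469307 0.1599573179056833 tip [ 0.41287226 -0.45105518] butt [ 0.3935981  -0.22258036]
```

jog_arm:
  increments:
    - [-0.16, -0.1, -0.02, 0.012, 0, -0.094, 0.3]
    - [-0.16, -0.1, -0.02, 0.012, 0, -0.094, 0.3]
    - [-0.16, -0.1, -0.02, 0.012, 0, -0.094, 0.3]
    - [-0.16, -0.1, -0.02, 0.012, 0, -0.094, 0.3]
    - [-0.16, -0.1, -0.02, 0.012, 0, -0.094, 0.3]

```text
clock: 21.82
position: [0.494, -0.1714, 0.1725]
ee_rot: [0.677, 0.736, -0.004, -0.004]
ft_force: [0.2, -0.2, 0.5]
grip_width: 0.646
grasp_force: 0.0
```

jog_arm:
  increments:
    - [-0.17, -0.075, 0, 0, 0, 0, 0.3]
    - [-0.17, -0.075, 0, 0, 0, 0, 0.3]
    - [-0.17, -0.075, 0, 0, 0, 0, 0.3]
    - [-0.17, -0.075, 0, 0, 0, 0, 0.3]
    - [-0.17, -0.075, 0, 0, 0, 0, 0.3]

```text
clock: 22.23
position: [0.4339, -0.3481, 0.1733]
ee_rot: [0.677, 0.736, -0.005, -0.003]
ft_force: [-0.8, 0.1, 0.2]
grip_width: 0.649
grasp_force: 0.0
```

```bash
cat >> h.py <<'E'
def pose(x,y,z,az,p):
    """stick-carrying pose: tool points to azimuth az (deg), p deg below level; stick tip (-x tool) up"""
    o=get_obs(); M=Ro.from_quat(o["ee_rot"]).as_matrix(); a,p=np.radians([az,p])
    h=np.array([np.cos(a),np.sin(a),0]);k=np.array([0,0,1.])
    zt=np.cos(p)*h-np.sin(p)*k; xt=-(np.sin(p)*h+np.cos(p)*k); T=np.c_[xt,np.cross(zt,xt),zt]
    print("at",o["position"].round(4),"q",o["joint_pos"].round(2),"w",round(o["grip_width"],3),"pitch",np.degrees(np.arcsin(-M[2,2])).round(1),
     "az",np.degrees(np.arctan2(M[1,2],M[0,2])).round(1),"up",(-M[:,0]).round(3),"shift",(M.T@(np.array([x,y,z])-o["position"])).round(4),"turn",Ro.from_matrix(M.T@T).as_rotvec().round(3))
E
python3 -W ignore -c 'from h import *; go(.403,-.337,.034,4.8);c=optics.camera("top");look();go(.403,-.337,.034,4.8)
cv2.imwrite("pics/t2.png",c["color"][100:300,60:460,::-1].repeat(2,0).repeat(2,1))'
```

```text
at [ 0.4339 -0.3481  0.1733] yaw 4.7 q7 0.86 t 22.23 shift [ 0.0138 -0.0282  0.1396] turn [-0.012  0.001 -0.001]
blue [273.  181.6] 2405 [626.8  -5.8] [136.6 148.6] 89.0 30.1
blue [ 18.2 240.8] 2875 [459.3 688.6] [257.5  97.5] 0.0 103.6
red [336.  176.2] 2435 [ 632.6 -181.7] [153.1 138.5] 1.9 28.0
gilt [213.6 179.2] 2274 [636.5 175.5] [138.5 149.1] 83.9 28.6
at [ 0.4343 -0.3472  0.173 ] yaw 4.7 q7 0.86 t 22.33 shift [ 0.0129 -0.0287  0.1394] turn [-0.012  0.001 -0.002]
```

View pics/t2.png

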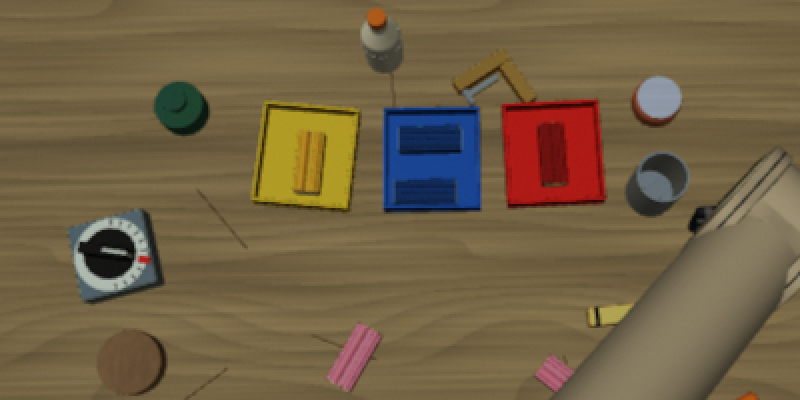

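All four offcuts are in their trays: gilt (308,162), blue (430,138) and (425,190), red (553,155). Next is the stick.

jog_arm:
  increments:
    - [0.013, -0.028, 0.03, -0.012, 0, 0, 0.3]
    - [0.013, -0.028, 0.07, -0.012, 0, 0, 0.3]
    - [0.013, -0.028, 0.1, -0.012, 0, 0, 0.3]
    - [0.013, -0.028, 0.1, -0.012, 0, 0, 0.3]
    - [0.013, -0.028, 0.1, -0.012, 0, 0, 0.3]

```text
clock: 22.75
position: [0.4066, -0.3318, 0.0728]
ee_rot: [0.675, 0.738, -0.0, -0.001]
ft_force: [0.2, 0.1, 0.5]
grip_width: 0.644
grasp_force: 0.0
```

```bash
python3 -W ignore -c 'from h import *; go(.403,-.337,.032,4.8);c=optics.camera("side");go(.403,-.337,.032,4.8);P=cloud(c)
st=(P[...,2]>.014)&(abs(P[...,0]-.41)<.05)&(P[...,1]<-.2)&(P[...,1]>-.45)&(P[...,2]<.035)
cv2.imwrite("pics/s2.png",cv2.resize(c["color"][220:370,180:380,::-1],(800,600)))'
```

```text
at [ 0.4066 -0.3318  0.0728] yaw 5.1 q7 0.94 t 22.75 shift [-0.0049 -0.0039  0.0408] turn [-0.002 -0.002  0.005]
at [ 0.4075 -0.3327  0.0742] yaw 5.1 q7 0.94 t 22.8 shift [-0.0039 -0.0049  0.0422] turn [ 0.    -0.     0.005]
```

View pics/s2.png

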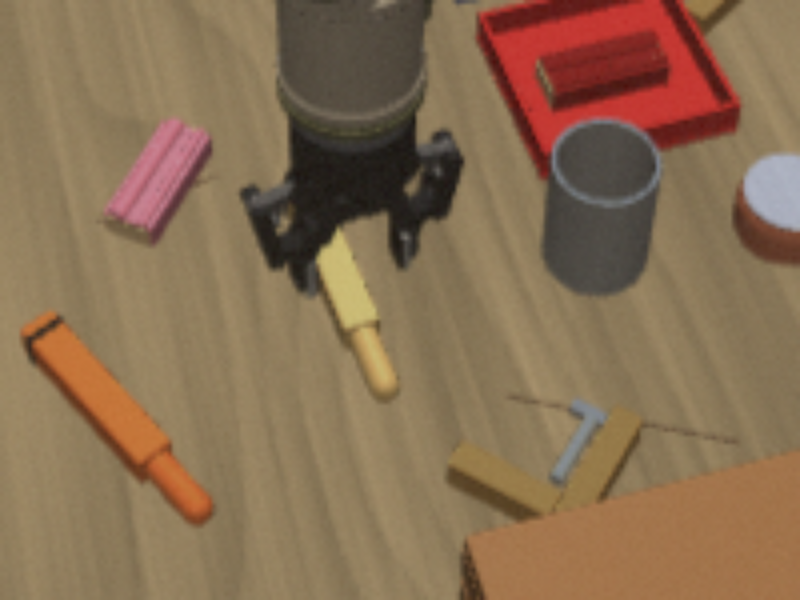

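The open fingers straddle the stick's handle, with the shoulder at about (365,325). I go down and grip.

jog_arm:
  increments:
    - [-0.004, -0.004, 0.02, 0, 0, 0, 0.3]
    - [-0.004, -0.004, 0.041, 0, 0, 0, 0.3]
    - [-0.004, -0.004, 0.041, 0, 0, 0, 0.3]
    - [-0.004, -0.004, 0.041, 0, 0, 0, 0.3]
    - [-0.004, -0.004, 0.041, 0, 0, 0, -1]
  grip_force: 80

```text
clock: 23.22
position: [0.4045, -0.3376, 0.034]
ee_rot: [0.675, 0.738, 0.0, 0.001]
ft_force: [0.1, 0.4, 0.3]
grip_width: 0.527
grasp_force: 0.0
```

jog_arm:
  increments:
    - [0, 0, 0, 0, 0, 0, -1]
    - [0, 0, 0, 0, 0, 0, -1]
    - [0, 0, 0, 0, 0, 0, -1]
    - [0, 0, 0, 0, 0, 0, -1]
    - [0, 0, 0, 0, 0, 0, -1]

```text
clock: 23.63
position: [0.4044, -0.3374, 0.0339]
ee_rot: [0.675, 0.738, 0.001, 0.001]
ft_force: [-0.9, 2.9, 12.1]
grip_width: 0.284
grasp_force: 78.7
```

jog_arm:
  increments:
    - [0, 0, 0, 0, 0, 0, -1]
    - [0, 0, -0.04, 0, 0, 0, -1]
    - [0, 0, -0.08, 0, 0, 0, -1]
    - [0, 0, -0.12, 0, 0, 0, -1]
    - [0, 0, -0.16, 0, 0, 0, -1]

```text
clock: 24.05
position: [0.4027, -0.3372, 0.1946]
ee_rot: [0.676, 0.737, 0.0, 0.0]
ft_force: [1.5, 0.4, -0.1]
grip_width: 0.283
grasp_force: 79.1
```

```bash
python3 -W ignore -c 'from h import *
for az in(-85,-60,-40): pose(.5,-.28,.3,az,5)'
```

```text
at [ 0.4027 -0.3372  0.1946] q [-0.11  0.19  0.81  1.84 -0.15  1.17  0.83] w 0.283 pitch 90.0 az 23.1 up [ 0.087 -0.996 -0.   ] shift [ 0.0485  0.102  -0.1054] turn [ 0.    -1.484 -0.   ]
at [ 0.4027 -0.3372  0.1946] q [-0.11  0.19  0.81  1.84 -0.15  1.17  0.83] w 0.283 pitch 90.0 az 23.1 up [ 0.087 -0.996 -0.   ] shift [ 0.0485  0.102  -0.1054] turn [-0.323 -1.458 -0.353]
at [ 0.4027 -0.3372  0.1946] q [-0.11  0.19  0.81  1.84 -0.15  1.17  0.83] w 0.283 pitch 90.0 az 23.1 up [ 0.087 -0.996 -0.   ] shift [ 0.0485  0.102  -0.1054] turn [-0.58  -1.401 -0.633]
```

jog_arm:
  increments:
    - [0.02, 0.06, -0.1, -0.13, -0.58, -0.14, -1]
    - [0.02, 0.06, -0.1, -0.13, -0.58, -0.14, -1]
    - [0.02, 0.06, -0.1, -0.13, -0.58, -0.14, -1]
    - [0.02, 0.06, -0.1, -0.13, -0.58, -0.14, -1]
    - [0.02, 0.06, -0.1, -0.13, -0.58, -0.14, -1]

```text
clock: 24.47
position: [0.464, -0.3105, 0.2959]
ee_rot: [0.591, 0.75, -0.144, 0.26]
ft_force: [-1.2, -1.3, -2.3]
grip_width: 0.28
grasp_force: 79.2
```

```bash
python3 -W ignore -c 'from h import *
for az in(-85,-60,-40): pose(.5,-.28,.3,az,5)'
```

```text
at [ 0.464  -0.3105  0.2959] q [-0.39 -0.18  0.58  2.01  0.7   1.03  0.13] w 0.28 pitch 55.5 az -67.2 up [ 0.166 -0.812  0.559] shift [ 0.0165  0.0429 -0.0114] turn [ 0.205 -0.893  0.011]
at [ 0.464  -0.3105  0.2959] q [-0.39 -0.18  0.58  2.01  0.7   1.03  0.13] w 0.28 pitch 55.5 az -67.2 up [ 0.166 -0.812  0.559] shift [ 0.0165  0.0429 -0.0114] turn [-0.184 -0.87  -0.217]
at [ 0.464  -0.3105  0.2959] q [-0.39 -0.18  0.58  2.01  0.7   1.03  0.13] w 0.28 pitch 55.5 az -67.2 up [ 0.166 -0.812  0.559] shift [ 0.0165  0.0429 -0.0114] turn [-0.495 -0.831 -0.397]
```

jog_arm:
  increments:
    - [0.015, 0.05, -0.01, -0.12, -0.56, -0.14, -1]
    - [0.015, 0.05, -0.01, -0.12, -0.56, -0.14, -1]
    - [0.015, 0.05, -0.01, -0.12, -0.56, -0.14, -1]
    - [0.015, 0.05, -0.01, -0.12, -0.56, -0.14, -1]
    - [0.015, 0.05, -0.01, -0.12, -0.56, -0.14, -1]

```text
clock: 24.88
position: [0.5053, -0.2804, 0.2968]
ee_rot: [0.459, 0.697, -0.275, 0.478]
ft_force: [-1.2, 0.0, -0.7]
grip_width: 0.281
grasp_force: 79.3
```

```bash
python3 -W ignore -c 'from h import *
for az in(-85,-60,-40): pose(.56,-.27,.3,az,5)'
```

```text
at [ 0.5053 -0.2804  0.2968] q [-0.42 -0.09  0.34  2.27  1.46  1.05 -0.56] w 0.281 pitch 23.0 az -63.3 up [ 0.122 -0.376  0.919] shift [-0.0058  0.054   0.0129] turn [ 0.36  -0.322  0.034]
at [ 0.5053 -0.2804  0.2968] q [-0.42 -0.09  0.34  2.27  1.46  1.05 -0.56] w 0.281 pitch 23.0 az -63.3 up [ 0.122 -0.376  0.919] shift [-0.0058  0.054   0.0129] turn [-0.065 -0.313 -0.073]
at [ 0.5053 -0.2804  0.2968] q [-0.42 -0.09  0.34  2.27  1.46  1.05 -0.56] w 0.281 pitch 23.0 az -63.3 up [ 0.122 -0.376  0.919] shift [-0.0058  0.054   0.0129] turn [-0.405 -0.299 -0.157]
```

jog_arm:
  increments:
    - [-0.003, 0.045, 0.04, -0.065, -0.31, -0.07, -1]
    - [-0.003, 0.045, 0.04, -0.065, -0.31, -0.07, -1]
    - [-0.003, 0.045, 0.04, -0.065, -0.31, -0.07, -1]
    - [-0.003, 0.045, 0.04, -0.065, -0.31, -0.07, -1]
    - [-0.003, 0.045, 0.04, -0.065, -0.31, -0.07, -1]

```text
clock: 25.3
position: [0.5617, -0.297, 0.2848]
ee_rot: [0.373, 0.64, -0.338, 0.58]
ft_force: [-0.5, -0.3, -0.1]
grip_width: 0.28
grasp_force: 79.3
```

```bash
python3 -W ignore -c 'from h import *
pose(.567,-.305,.28,-60,3)
for n in("top","side"):
    c=optics.camera(n); P=cloud(c)
    m=cv2.inRange(hsv(c),(18,70,60),(35,200,255))>0
    b=m&(P[...,2]>.15)&(P[...,2]<.45)&(np.hypot(P[...,0]-.56,P[...,1]+.3)<.12); v,u=np.nonzero(b)
    if len(u)>10:
        for lo in np.arange(.15,.4,.03):
            s=b&(P[...,2]>=lo)&(P[...,2]<lo+.03)
            if s.sum()>3: print(n,lo.round(2),P[s].mean(0).round(4),s.sum())
pose(.567,-.305,.28,-60,3)
cv2.imwrite("pics/s3.png",cv2.resize(c["color"][150:330,240:480,::-1],(800,600)))'
```

```text
at [ 0.5617 -0.297   0.2848] q [-0.41  0.22  0.38  2.27  1.85  1.14 -0.95] w 0.28 pitch 5.7 az -60.4 up [ 0.049 -0.085  0.995] shift [0.0038 0.0007 0.01  ] turn [-0.008 -0.046  0.   ]
top 0.18 [ 0.567  -0.2926  0.198 ] 19
top 0.21 [ 0.5655 -0.296   0.2247] 29
top 0.24 [ 0.5663 -0.2992  0.2554] 46
top 0.27 [ 0.5572 -0.2898  0.2888] 135
top 0.3 [ 0.5569 -0.3054  0.3111] 73
top 0.33 [ 0.5718 -0.3168  0.3433] 79
side 0.18 [ 0.5632 -0.3178  0.1989] 54
side 0.21 [ 0.5631 -0.32    0.2251] 85
side 0.24 [ 0.565  -0.3224  0.2546] 84
side 0.27 [ 0.5677 -0.3215  0.2882] 92
side 0.3 [ 0.5691 -0.3209  0.3118] 93
side 0.33 [ 0.5719 -0.3254  0.3433] 77
at [ 0.5622 -0.2971  0.2867] q [-0.41  0.22  0.38  2.26  1.85  1.14 -0.95] w 0.281 pitch 5.6 az -60.4 up [ 0.045 -0.087  0.995] shift [0.0058 0.0003 0.0099] turn [-0.008 -0.046 -0.005]
```

View pics/s3.png

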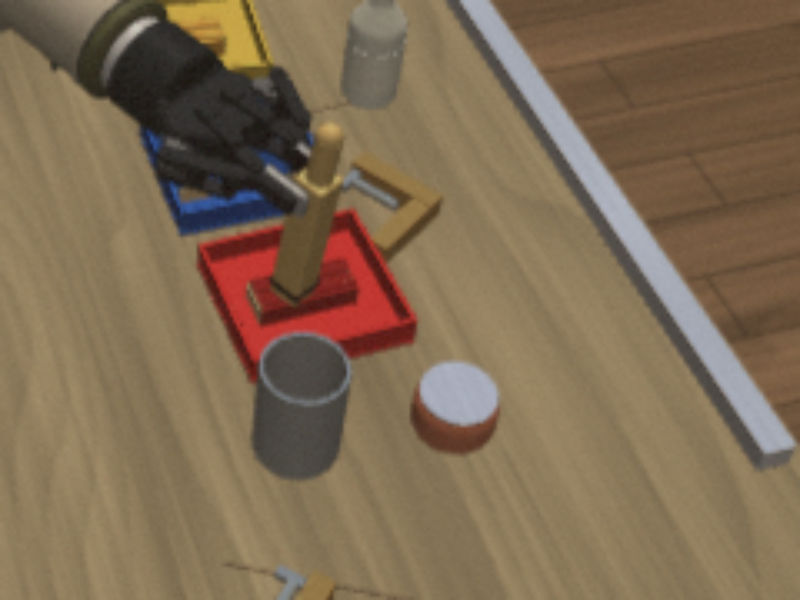

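The stick is held upright with its rounded tip up at (330,140) and its butt near (293,290), leaning about 5°. I straighten it over the cup.

jog_arm:
  increments:
    - [0, 0, 0.009, -0.01, -0.09, 0, -1]
    - [0, 0, 0.009, -0.01, -0.09, 0, -1]
    - [0, 0, 0.009, -0.01, -0.09, 0, -1]
    - [0, 0, 0.009, -0.01, -0.09, 0, -1]

```text
clock: 25.73
position: [0.5665, -0.3047, 0.2856]
ee_rot: [0.355, 0.615, -0.35, 0.611]
ft_force: [-0.5, 0.3, -1.1]
grip_width: 0.28
grasp_force: 79.3
```

```bash
cat >> h.py <<'E'
def stk(zs):
    for n in("top","side"):
        c=optics.camera(n); P=cloud(c); m=cv2.inRange(hsv(c),(18,70,60),(35,200,255))>0
        b=m&(np.hypot(P[...,0]-.57,P[...,1]+.31)<.06)
        for lo in zs:
            s=b&(P[...,2]>=lo)&(P[...,2]<lo+.03)
            if s.sum()>3: print(n,lo,P[s].mean(0).round(4),s.sum())
    return c
E
python3 -W ignore -c 'from h import *
pose(.5655,-.3055,.2,-60,0); stk((.18,.22)); pose(.5655,-.3055,.2,-60,0)'
```

```text
at [ 0.5665 -0.3047  0.2856] q [-0.4   0.29  0.39  2.27  1.94  1.21 -1.07] w 0.28 pitch 0.5 az -59.9 up [ 0.001 -0.009  1.   ] shift [ 0.0856 -0.0016  0.0009] turn [ 0.002 -0.008 -0.004]
top 0.18 [ 0.5748 -0.3068  0.2006] 17
top 0.22 [ 0.5734 -0.3082  0.237 ] 30
side 0.18 [ 0.5729 -0.3328  0.1996] 60
side 0.22 [ 0.5734 -0.3323  0.2344] 93
at [ 0.5667 -0.3045  0.2858] q [-0.4   0.29  0.39  2.27  1.94  1.21 -1.07] w 0.282 pitch 0.4 az -59.8 up [-0.    -0.009  1.   ] shift [ 0.0858 -0.002   0.0009] turn [ 0.003 -0.007 -0.004]
```

jog_arm:
  increments:
    - [0.02, 0, 0, 0, 0, 0, -1]
    - [0.04, 0, 0.001, 0, 0, 0, -1]
    - [0.06, 0, 0.001, 0, 0, 0, -1]
    - [0.08, 0, 0.001, 0, 0, 0, -1]
    - [0.1, 0, 0.001, 0, 0, 0, -1]

```text
clock: 26.25
position: [0.5674, -0.3045, 0.1846]
ee_rot: [0.355, 0.614, -0.35, 0.612]
ft_force: [0.5, 0.3, -1.2]
grip_width: 0.285
grasp_force: 79.3
```

```bash
python3 -W ignore -c 'from h import *
pose(.5655,-.3055,.138,-60,0); c=stk((.1,.13,.16,.2)); pose(.5655,-.3055,.138,-60,0);print(get_obs()["ft_force"])
cv2.imwrite("pics/s4.png",cv2.resize(c["color"][150:330,240:480,::-1],(800,600)))'
```

```text
at [ 0.5674 -0.3045  0.1846] q [-0.37  0.57  0.35  2.25  1.96  1.25 -1.33] w 0.285 pitch 0.4 az -59.8 up [-0.    -0.008  1.   ] shift [ 0.0466 -0.0023  0.0003] turn [ 0.004 -0.007 -0.004]
top 0.1 [ 0.574  -0.3079  0.1147] 17
top 0.13 [ 0.5739 -0.3081  0.1457] 26
top 0.16 [ 0.5731 -0.3057  0.1763] 35
top 0.2 [ 0.5719 -0.317   0.2115] 48
side 0.1 [ 0.5717 -0.3303  0.1154] 90
side 0.13 [ 0.572  -0.3317  0.1448] 86
side 0.16 [ 0.5745 -0.3343  0.1739] 57
side 0.2 [ 0.5736 -0.3299  0.2134] 60
at [ 0.5669 -0.3042  0.1826] q [-0.37  0.57  0.35  2.25  1.96  1.25 -1.33] w 0.284 pitch 0.5 az -59.8 up [ 0.005 -0.007  1.   ] shift [ 0.0446 -0.0018  0.0008] turn [ 0.004 -0.009  0.001]
[-0.57244533 -0.92973701 -0.43878579]
```

View pics/s4.png

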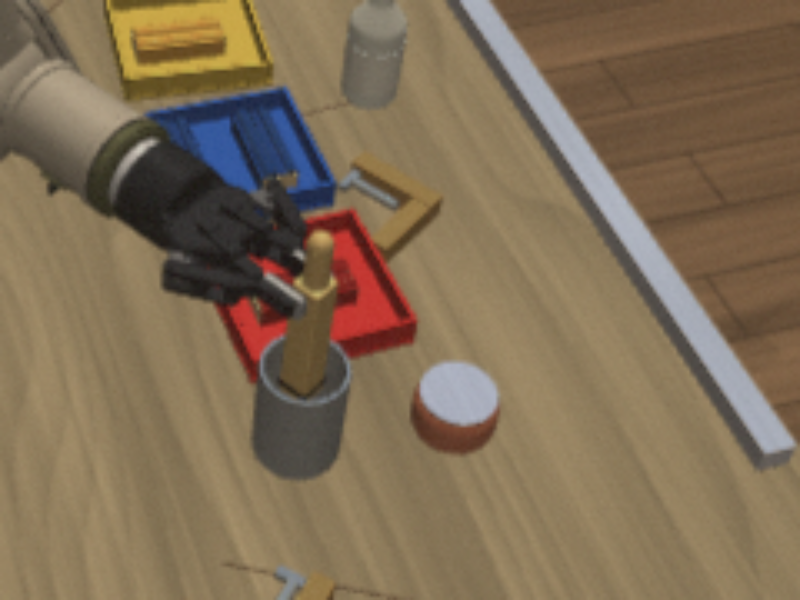

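The butt has entered the cup centrally, near (300,380).

jog_arm:
  increments:
    - [0.02, 0, 0, 0, 0, 0, -1]
    - [0.035, 0, 0, 0, 0, 0, -1]
    - [0.045, 0, 0, 0, 0, 0, -1]
    - [0.052, 0, 0, 0, 0, 0, -1]
    - [0.052, 0, 0, 0, 0, 0, -1]

```text
clock: 26.77
position: [0.5673, -0.3042, 0.1328]
ee_rot: [0.354, 0.615, -0.351, 0.611]
ft_force: [0.3, 0.0, -0.0]
grip_width: 0.288
grasp_force: 79.3
```

jog_arm:
  increments:
    - [0, 0, 0, 0, 0, 0, -0.1]
    - [0, 0, 0, 0, 0, 0, 0.1]
    - [0, 0, 0, 0, 0, 0, 0.2]
    - [0, 0, 0, 0, 0, 0, 0.3]
    - [0, 0, 0, 0, 0, 0, 0.3]

```text
clock: 27.18
position: [0.567, -0.3045, 0.1331]
ee_rot: [0.354, 0.614, -0.351, 0.612]
ft_force: [-0.2, 0.3, -0.6]
grip_width: 0.649
grasp_force: 0.0
```

```bash
python3 -W ignore -c 'from h import *
pose(.5655,-.3055,.138,-60,0); c=stk((.1,.13,.16,.2)); pose(.5655,-.3055,.138,-60,0);print(get_obs()["ft_force"])'
```

```text
at [ 0.567  -0.3045  0.1331] q [-0.35  0.71  0.32  2.22  1.95  1.29 -1.44] w 0.649 pitch 0.3 az -59.8 up [ 0.001 -0.006  1.   ] shift [-0.0049 -0.0018  0.0001] turn [ 0.004 -0.006 -0.003]
top 0.1 [ 0.5685 -0.3106  0.1166] 54
top 0.13 [ 0.5695 -0.3064  0.1403] 79
top 0.16 [ 0.576  -0.3172  0.1782] 57
side 0.1 [ 0.5703 -0.3297  0.1154] 82
side 0.13 [ 0.5736 -0.3253  0.1403] 93
side 0.16 [ 0.5725 -0.3252  0.1787] 63
at [ 0.567  -0.3044  0.1328] q [-0.35  0.71  0.32  2.22  1.95  1.29 -1.44] w 0.649 pitch 0.4 az -59.8 up [ 0.001 -0.006  1.   ] shift [-0.0052 -0.0018  0.0002] turn [ 0.004 -0.006 -0.002]
[-0.34978315 -0.03008907  0.02340638]
```

jog_arm:
  increments:
    - [0, 0, -0.015, 0, 0, 0, 0.5]
    - [0, 0, -0.03, 0, 0, 0, 0.5]
    - [0, 0, -0.05, 0, 0, 0, 0.5]
    - [-0.02, 0, -0.08, 0, 0, 0, 0.5]
    - [-0.05, 0, -0.1, 0, 0, 0, 0.5]

```text
clock: 27.7
position: [0.5156, -0.2167, 0.1817]
ee_rot: [0.352, 0.616, -0.351, 0.61]
ft_force: [1.2, 1.1, 1.6]
grip_width: 0.755
grasp_force: 0.0
```

jog_arm:
  increments:
    - [-0.03, 0, 0, 0, 0, 0, 0.5]
    - [-0.07, 0, 0, 0, 0, 0, 0.5]
    - [-0.1, 0, 0, 0, 0, 0, 0.5]
    - [-0.1, 0, 0, 0, 0, 0, 0.5]
    - [-0.1, 0, 0, 0, 0, 0, 0.5]

```text
clock: 28.12
position: [0.5168, -0.2191, 0.2848]
ee_rot: [0.356, 0.614, -0.349, 0.612]
ft_force: [0.1, 0.1, -1.9]
grip_width: 0.75
grasp_force: 0.0
```

```bash
python3 -W ignore -c 'from h import *
pose(.5655,-.3055,.138,-60,0);c=optics.camera("side");print(get_obs()["ft_force"],get_obs()["joint_velocities"].round(3))
c2=optics.camera("top");dial(c2)
a=cv2.resize(c["color"][130:310,220:440,::-1],(500,400));b=cv2.resize(c2["color"][90:330,60:480,::-1],(700,400))
cv2.imwrite("pics/s5.png",cv2.resize(np.hstack([a,b]),(800,267)))'
```

```text
at [ 0.5168 -0.2191  0.2848] q [-0.53  0.2   0.26  2.37  1.75  1.39 -1.03] w 0.75 pitch 0.4 az -59.8 up [-0.003 -0.009  1.   ] shift [ 0.1461 -0.0023  0.1001] turn [ 0.004 -0.006 -0.007]
[ 0.43580699  0.59138397 -1.12493085] [ 0.003  0.051 -0.006  0.009  0.001 -0.002 -0.006]
box ((491.0144958496094, 441.9366455078125), (111.63069152832031, 112.78551483154297), 14.38861083984375)
disc ((480.3214416503906, 445.7530517578125), 45.938926696777344)
line [0.4908 0.4296] [0.4881 0.4135 0.079 ] [0.4942 0.4441 0.079 ] 24
bar (array([0.4911, 0.4424]), array([491. , 442.3]), array([69.9, 16.7]), np.float64(80.9), np.float64(0.0791)) marker (array([0.484 , 0.3975, 0.0463]), 10)
```

View pics/s5.png

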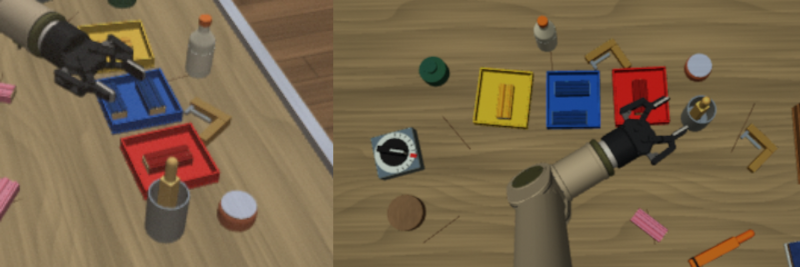

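The stick stands in the cup with its tip up, at (172,165) left and (705,100) right. All four offcuts lie in their trays, the dial is on the marker, and the gripper is clear.

```bash
python3 -c 'from workcell import workorder; print(workorder.hand_in())'
```

```text
the job is handed in; nothing more can be done
None
```

The job is handed in: the dial is set to the red marker, all four offcuts are in their trays, and the burnishing stick stands tip up in the cup; hand-in gave no verdict.

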